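Top up the laundry-room detergent bin

ROBOT

A 7-joint arm with a two-finger parallel gripper is mounted at the origin on the work surface. World frame = base frame: x ahead of the robot, y to its left, z up, the work surface at z = 0. Lengths are in mm, angles in rad, forces in N, time in s.
With the tool pointing down it reaches from about 400 to 850 mm from the base axis. Payload 6.9 kg.
Tool frame: the origin (TCP) lies at the very end of the fingers, on their centre line; the grasp point (between the pads) lies 19 mm behind it; z points along the fingers, y is the line along which they close (so a half turn about z gives the same grasp; the last joint's range is limited). The gripper opens to 85 mm and grips with 20 to 120 N. Pads are 22 mm wide; open, the fingers measure 114 mm over their backs; the gripper's body (76 mm by 85 mm) begins 54 mm behind the grasp point. The pads swing forward as they close: fully open they stand 13 mm farther back than shut.
Start: joints at [-1.083, 0.507, -0.238, 1.5, 0.126, 1.149, -0.155], TCP at [232.887, 579.978, 231.275] pointing down, gripper open.
Joint ranges: [-3.08, 3.08], [-0.24, 2.05], [-1.43, 1.35], [0, 2.5], [-1.52, 4.66], [0.17, 1.96], [-2.89, 2.89]. Speed limits (rad/s): [2.39, 2.39, 3.14, 3.14, 3.14, 3.14, 3.14].

INTERFACE

Orientations are given as a unit quaternion [x, y, z, w].
In Python, from cell import telemetry, viewer, arm gives the robot as it stands. The module is installed in compiled form; this text tells all that it offers.
- The arm moves only by the tool step_arm, never from a script. Its argument "plan" is a list of rows, each a list of 2 entries, a list of its own where there are three numbers: the shift along the tool's x, y, z in cm, then the turn, a rotation vector about the tool's x, y, z in rad. In form: [[[tx, ty, tz], [wx, wy, wz]], ...]. A call has 1 to 12 rows; each row shifts and turns the commanded pose from where the row before left it, along the tool's axes as they then stand; what a row does not reach is not made up. A row lasts 1/12 s, in which the tool goes at most 41.7 mm and 7.16 degrees, less where a joint would pass 70% of its speed; a pose out of reach is approached as far as the arm can. A call is refused whole if a number of a shift passes 4.17 or a number of a turn 0.125, either way. A call with a gripper value outside its range is refused whole. "grip" is the opening, from 0 (shut) to 1 (fully open), set as the call begins (left out, the last holds). The fingers move at their own pace and stop on an object; "grip_force" is the grip in N (left out, the last holds). Time passes only in rows, so rows that do not move let the fingers close. It gives the time, the measured TCP pose, the force, the opening and the grip force at its end, in the units of the state.
- telemetry.get_obs(): the state, without advancing time (a new reading comes with each control period).
- viewer.camera(name): name is "side" or "top"; returns the picture (480x640x3 uint8, red, green, blue); there is no depth.
- viewer.calibration(name): a dict with "mtx" (3x3 intrinsics, pixels), "extrinsics" (4x4, takes a point from camera to world coordinates). Camera axes: x right, y down, z forward; pixel columns grow to the right and rows downward; lengths in mm; the calibration is good to about 2 mm. A picture is of the moment at which its call begins. calibration takes no time and is no camera call.
- arm.finish_job(): hands the job in; it is judged then, once.
Trained networks look in the newest picture that a camera, given by its name, has taken for a name from the list of things; names that differ only in an ending like _2 or _b are one class to them, and where a whole thing is asked for, a point or a joint stands for the part that bears it (a point fixed in the world has none). Each returns a list of dicts, best first, with "p" (0 to 1); they miss things now and then, are a little off and sometimes report something else, mostly with a low value. They report only what shows in the picture. A call takes as long as a camera call.
- viewer.find_in(query, camera): "xyz" ([x, y, z] in mm, in the coordinates of the camera as it stood for that picture, good to about 4 mm: the middle of the surface that is visible of it).
The state is a dict: "time_s": time; "joint_pos": joint angles; "joint_velocities": joint speeds; "effort": joint torques, N m; "tcp_pos": TCP position; "tcp_rot": TCP orientation; "wrist_force": force on the tool from outside, world axes, zero at the start; "torque": the same for the moment, N m; "grip_width": opening from 0.0 (shut) to 1.0 (fully open); "grip_force": force on a finger pad.
Only numpy, scipy, OpenCV 4.12 (cv2) and the standard library are available. Lean on these libraries where they do the work, as an engineer would, in place of code of your own. Each camera call takes 0.05 s, during which the arm holds its last target. There are 200 camera calls.

TASK

Top up the detergent bin on the laundry-room counter: first clear everything that stands on its lid into the supply tray, set upright, then open the lid and pour the tablets out of the cup into the bin. Put the stray tablets from the counter into the bin as well, close the lid fully, and leave the empty cup standing upright on the counter. Do not disturb the softener bottle, the brush or the steel dish.

Things in the scene. Friction and masses are not known exactly. Their poses are not given: they have to be found in the camera images.
- bin: The detergent bin: low white enamelled sheet-steel box, fixed to the counter; origin at the centre of its underside. Outside 200 (its x) by 240 (its y) by 90 mm high, walls and floor 4 mm. Its front looks along its -x; the lid's hinge runs along its +x rim.
- lid (a joint): The bin's lid, a white steel sheet 200 x 240 x 6 mm that covers the whole bin: 0 rad shut, growing as it opens, stop at 1.75 rad. The hinge is stiff: the lid stays at any angle where it is left, and takes about 4 N at the handle to move. Shut, its upper face is 96.5 mm above the counter.
- lid_hinge (a point): Middle of the lid's hinge line, at the bin's +x rim, 90.5 mm above the counter; the hinge line is parallel to the bin's y axis. Its axes are the lid's: with the lid shut they are the bin's axes; opening turns them about y, so that the lid's front edge (200 mm along -x) goes up.
- lid_handle (a point): Middle of the lid's handle, a round steel bar 11 mm thick and 100 mm long, parallel to the hinge, carried 35 mm off the lid's upper face on two posts 42 mm either side of the middle; 170 mm from the hinge line (30 mm from the front edge). Axes as lid_hinge.
- tray: The supply tray: fixed dark grey plastic open tray, outside 170 (x) by 270 (y) by 40 mm high, walls and floor 4 mm; origin at the centre of its underside.
- bottle: Stain-remover bottle: white plastic, round, 48 mm across up to 82 mm height, then a narrower cap (28 mm) up to 99 mm; 160 g. Origin at the centre of its underside, z up. If present it stands on the bin's lid at the start.
- carton: Small upright cardboard carton with a paper band, 44 (x) by 56 (y) by 95 mm high, 180 g. Origin at the centre of its underside, z up. If present it stands on the bin's lid.
- tin: Squat closed tin, 52 mm across, 75 mm high, 150 g. Origin at the centre of its underside, z up. If present it stands on the bin's lid.
- cup: The dosing cup: dark grey smooth plastic cup without a handle, 63 mm across at the foot, 67 mm at the rim, 88 mm high, wall 3 mm, floor 5 mm, about 90 g empty. Origin at the centre of its underside, z axis to the mouth. It stands on the counter and holds five tablets, stacked; they slide out once it is tipped some 15 to 25 degrees beyond level.
- cup_rim (a point): Centre of the cup's mouth, in the plane of the rim, 88 mm from the underside. Axes as cup.
- tab1: Detergent tablet: white film-coated block 28 (x) by 24 (y) by 15 (z) mm, 16 g, slippery; origin at the centre of its 28 x 24 underside. Starts in the cup.
- tab2: Detergent tablet: white film-coated block 28 (x) by 24 (y) by 15 (z) mm, 16 g, slippery; origin at the centre of its 28 x 24 underside. Starts in the cup.
- tab3: Detergent tablet: white film-coated block 28 (x) by 24 (y) by 15 (z) mm, 16 g, slippery; origin at the centre of its 28 x 24 underside. Starts in the cup.
- tab4: Detergent tablet: white film-coated block 28 (x) by 24 (y) by 15 (z) mm, 16 g, slippery; origin at the centre of its 28 x 24 underside. Starts in the cup.
- tab5: Detergent tablet: white film-coated block 28 (x) by 24 (y) by 15 (z) mm, 16 g, slippery; origin at the centre of its 28 x 24 underside. Starts in the cup.
- tab6: Detergent tablet, same as the others (28 x 24 x 15 mm, 16 g; origin at the centre of its 28 x 24 underside). A stray that lies flat on the counter at the start, if present.
- tab7: Detergent tablet, same as the others (28 x 24 x 15 mm, 16 g; origin at the centre of its 28 x 24 underside). A stray that lies flat on the counter at the start, if present.
- tab8: Detergent tablet, same as the others (28 x 24 x 15 mm, 16 g; origin at the centre of its 28 x 24 underside). A stray that lies flat on the counter at the start, if present.
- softener: Bystander: large white softener bottle, 80 mm across, 210 mm high, standing near the counter's right side; not to be disturbed. Origin at the centre of its underside.
- brush: Bystander: wooden laundry brush lying on its bristles, 45 x 130 x 36 mm, beyond the work; not to be disturbed. Origin at the centre of its underside.
- dish: Bystander: small steel dish 110 mm across, 35 mm high, beyond the work; not to be disturbed. Origin at the centre of its underside.

How it is judged (in metres and radians):
On the way, in this order (a step that is already met when the one before it is completed fails the run):
1. everything that stood on the lid is off the bin and down low, in the tray or on the counter (height (world z) of each of bottle, carton, tin below 0.05 m), for 0.2 s.
2. the lid is open, by 60 degrees or more (value of joint lid above 1.05 rad), for 0.2 s.
3. the cup is tipped with its mouth over the open bin (value of joint lid above 1 rad and angle between cup's own z axis and vertical above 1.3 rad and x of cup_rim in the frame of bin between -0.11 and 0.11 m and y of cup_rim in the frame of bin between -0.13 and 0.13 m and z of cup_rim in the frame of bin above 0.05 m), for 0.2 s.
At the end, for the whole second after the job is handed in: Every tablet lies in the bin; the lid is shut (within 0.05 rad); each thing that stood on the lid stands upright (within 0.15 rad) on the floor of the tray, at rest; the cup stands upright (within 0.1 rad) on the counter, at rest (x of tab1 in the frame of bin between -0.1 and 0.1 m and y of tab1 in the frame of bin between -0.12 and 0.12 m and z of tab1 in the frame of bin between 0 and 0.088 m and x of tab2 in the frame of bin between -0.1 and 0.1 m and y of tab2 in the frame of bin between -0.12 and 0.12 m and z of tab2 in the frame of bin between 0 and 0.088 m and x of tab3 in the frame of bin between -0.1 and 0.1 m and y of tab3 in the frame of bin between -0.12 and 0.12 m and z of tab3 in the frame of bin between 0 and 0.088 m and x of tab4 in the frame of bin between -0.1 and 0.1 m and y of tab4 in the frame of bin between -0.12 and 0.12 m and z of tab4 in the frame of bin between 0 and 0.088 m and x of tab5 in the frame of bin between -0.1 and 0.1 m and y of tab5 in the frame of bin between -0.12 and 0.12 m and z of tab5 in the frame of bin between 0 and 0.088 m and x of tab6 in the frame of bin between -0.1 and 0.1 m and y of tab6 in the frame of bin between -0.12 and 0.12 m and z of tab6 in the frame of bin between 0 and 0.088 m and x of tab7 in the frame of bin between -0.1 and 0.1 m and y of tab7 in the frame of bin between -0.12 and 0.12 m and z of tab7 in the frame of bin between 0 and 0.088 m and x of tab8 in the frame of bin between -0.1 and 0.1 m and y of tab8 in the frame of bin between -0.12 and 0.12 m and z of tab8 in the frame of bin between 0 and 0.088 m and value of joint lid below 0.05 rad and x of bottle in the frame of tray between -0.083 and 0.083 m and y of bottle in the frame of tray between -0.133 and 0.133 m and z of bottle in the frame of tray between -0.002 and 0.012 m and angle between each of bottle, carton, tin's own z axis and vertical below 0.15 rad and linear speed of each of bottle, carton, tin, cup below 0.02 m/s and x of carton in the frame of tray between -0.083 and 0.083 m and y of carton in the frame of tray between -0.133 and 0.133 m and z of carton in the frame of tray between -0.002 and 0.012 m and x of tin in the frame of tray between -0.083 and 0.083 m and y of tin in the frame of tray between -0.133 and 0.133 m and z of tin in the frame of tray between -0.002 and 0.012 m and angle between cup's own z axis and vertical below 0.1 rad and height (world z) of cup between -0.005 and 0.007 m); the robot touches nothing.
It fails at once if the softener bottle is pushed more than 3 cm or knocked over (distance of softener from where it was at the start of the episode above 0.03 m or angle between softener's own z axis and vertical above 0.5 rad).
It fails at once if the brush is pushed more than 3 cm or knocked over (distance of brush from where it was at the start of the episode above 0.03 m or angle between brush's own z axis and vertical above 0.5 rad).
It fails at once if the steel dish is pushed more than 3 cm or knocked over (distance of dish from where it was at the start of the episode above 0.03 m or angle between dish's own z axis and vertical above 0.5 rad).
Of bottle, carton, tin only 1 to 3 are there at a start; the rules pass over those that are not, and their reading is None.
Of tab6, tab7, tab8 only 1 to 3 are there at a start; the rules pass over those that are not, and their reading is None.
At some moment in a run one of cup, tab6, tab7, tab8 may be knocked a few centimetres aside while the robot is not near it.
It also fails if it takes over 210 s, if anything falls off the work surface, if the arm or the gripper's body presses on something with over 40 N, if the wrist force passes 120 N, or if a joint passes its speed limit or range.

## Working session

There is one attempt and no reset: what is moved stays moved. The work goes in short steps, Python scripts to look and compute and a tool call to move; the robot and the scene stay as the last step left them, time stands still between calls to the robot, and variables do not carry over. Pictures are saved under pics/ and viewed, at most 14 in all, crops included, and the job is handed in when it is done.

Besides the shell and the picture viewer there is one more tool, called after ">>>" by a JSON object that holds its "name" and its "arguments", one argument or row to a line. step_arm: Moves the arm, as the interface text tells. Its arguments: {"type":"object","properties":{"plan":{"type":"array","items":{"type":"array"}},"grip":{"type":"number"},"grip_force":{"type":"number"}},"required":["plan"]}

```bash
mkdir -p pics; cat > h.py <<'E'
import numpy as np, cv2
from scipy.spatial.transform import Rotation as R
from cell import telemetry, viewer, arm
def snap(n,f):
    im=viewer.camera(n); cv2.imwrite(f'pics/{f}.png',cv2.cvtColor(im,cv2.COLOR_RGB2BGR)); return im
def find(q,c):
    E=np.array(viewer.calibration(c)['extrinsics'])
    return [(round(d['p'],2),(E[:3,:3]@np.array(d['xyz'])+E[:3,3]).round(0).tolist()) for d in viewer.find_in(q,c)]
def ray(c,u,v,z):
    k=viewer.calibration(c);E=np.array(k['extrinsics']);d=E[:3,:3]@np.linalg.solve(np.array(k['mtx']),[u,v,1.]);o=E[:3,3]
    return (o+d*(z-o[2])/d[2]).round(1).tolist()
def proj(c,p):
    k=viewer.calibration(c);E=np.array(k['extrinsics']);q=E[:3,:3].T@(np.array(p)-E[:3,3]);q=np.array(k['mtx'])@q;return (q[:2]/q[2]).round(0).tolist()
E
python3 - <<'E'
from h import *
for c in('top','side'):
    snap(c,c+'0')
    E=np.array(viewer.calibration(c)['extrinsics']);print(c,E[:3,3].round(0),E[:3,2].round(2))
    for q in('bin','lid_handle','tray','bottle','carton','tin','cup','tab6','softener','brush','dish'): print(q,find(q,c)[:4])
s=telemetry.get_obs();print(R.from_quat(s['tcp_rot']).as_matrix().round(3),s['time_s'],s['grip_width'])
E
```

```text
top [ 451. -115. 1628.] [ 0.09 -0.01 -1.  ]
bin [(0.88, [574.0, -239.0, 99.0])]
lid_handle [(0.91, [574.0, -243.0, 97.0])]
tray [(0.66, [532.0, 327.0, 4.0])]
bottle [(0.88, [559.0, -293.0, 185.0])]
carton [(0.61, [497.0, -300.0, 190.0])]
tin [(0.97, [638.0, -286.0, 170.0])]
cup [(0.64, [488.0, 87.0, 37.0]), (0.45, [533.0, 329.0, 4.0])]
tab6 [(0.51, [634.0, -46.0, 14.0]), (0.51, [640.0, 86.0, 12.0])]
softener [(0.95, [475.0, -561.0, 141.0]), (0.49, [487.0, 83.0, 80.0])]
brush [(0.96, [773.0, 11.0, 35.0])]
dish []
side [  516. -1098.   904.] [ 0.06  0.77 -0.63]
bin [(0.86, [570.0, -350.0, 99.0]), (0.59, [578.0, -295.0, 99.0])]
lid_handle [(0.61, [578.0, -293.0, 93.0])]
tray [(0.93, [533.0, 335.0, 6.0])]
bottle [(0.7, [560.0, -310.0, 154.0])]
carton [(0.3, [753.0, 212.0, 24.0])]
tin [(0.66, [640.0, -304.0, 151.0])]
cup [(0.79, [484.0, 58.0, 59.0]), (0.75, [576.0, -297.0, 100.0])]
tab6 [(0.42, [631.0, 79.0, 16.0]), (0.39, [487.0, -318.0, 168.0])]
softener [(0.68, [475.0, -604.0, 131.0])]
brush [(0.8, [769.0, -3.0, 36.0])]
dish [(0.78, [754.0, 212.0, 22.0]), (0.61, [535.0, 337.0, 5.0])]
[[-0.928  0.373 -0.   ]
 [ 0.373  0.928  0.   ]
 [ 0.    -0.    -1.   ]] 1.2 0.9994803975224884
```

View pics/top0.png

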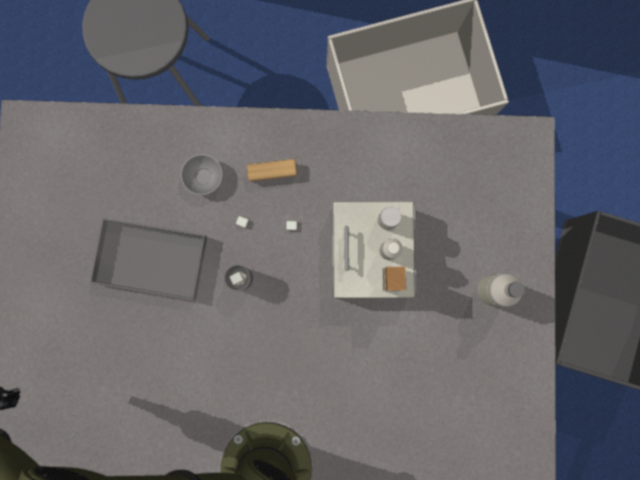

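View pics/side0.png

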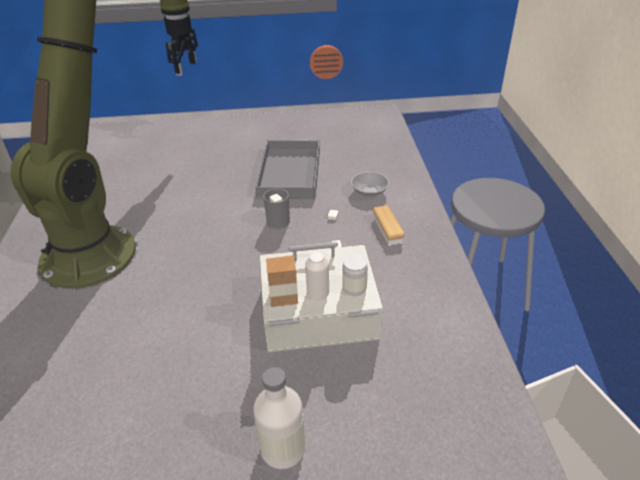

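The top view shows the carton at (396,279), bottle at (393,248) and tin at (390,217) on the lid, with the handle at (347,250). The hinge is therefore on the -y side. The tray is at (150,260), the cup at (238,278) and the strays at (243,222) and (292,226). Next I measure these more exactly.

```bash
python3 - <<'E'
from h import *
im=cv2.imread('pics/top0.png')
cv2.imwrite('pics/crop0.png',cv2.resize(im[190:310,85:425],None,fx=2.35,fy=2.35,interpolation=cv2.INTER_CUBIC))
for n,pts,z in [('lid',[(333,203),(413,202),(414,297),(334,297)],96.5),('handle',[(346,228),(348,272)],131.5),('tray',[(104,220),(206,235),(195,299),(94,285)],40),('tin',[(390,217)],171.5),('bottle',[(393,248)],195.5),('carton',[(396,279)],191.5),('cup',[(238,278)],88),('tabs',[(243,222),(292,226)],15)]:
    print(n,[ray('top',*p,z) for p in pts])
E
```

```text
lid [[680.9, -152.5, 96.5], [689.6, -354.1, 96.5], [451.1, -360.4, 96.5], [445.5, -161.4, 96.5]]
handle [[614.8, -185.2, 131.5], [507.2, -192.8, 131.5]]
tray [[626.9, 438.2, 40.0], [595.8, 172.8, 40.0], [430.0, 193.6, 40.0], [458.4, 453.9, 40.0]]
tin [[640.0, -287.9, 171.5]]
bottle [[564.0, -293.5, 195.5]]
carton [[491.9, -302.4, 191.5]]
cup [[485.9, 79.6, 88.0]]
tabs [[635.4, 81.6, 15.0], [628.6, -48.0, 15.0]]
```

View pics/crop0.png

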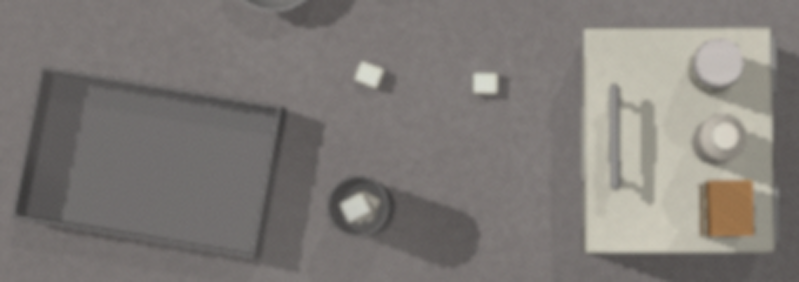

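The crop shows the tin at (718,66), bottle cap at (726,136) and carton at (731,209), with the carton's 44 mm side along world y. The bin is yawed about 2°. I start with the tin and keep the fingers closing along world y.

>>> {"name": "step_arm", "arguments": {
  "plan": [
    [[0,0,0],[0,0,-0.0955]],
    [[0,0,0],[0,0,-0.0955]],
    [[0,0,0],[0,0,-0.0955]],
    [[0,0,0],[0,0,-0.0955]],
    [[-3,-1,-0.2],[0,0,0]],
    [[-3,-1,-0.2],[0,0,0]],
    [[-3,-1,-0.2],[0,0,0]],
    [[-3,-1,-0.2],[0,0,0]],
    [[-3,-1,-0.2],[0,0,0]],
    [[-3,-1,-0.2],[0,0,0]],
    [[-3,-1,-0.2],[0,0,0]],
    [[-3,-1,-0.2],[0,0,0]]
  ],
  "grip": 1
}}

```text
time_s: 2.2
tcp_pos: [474.4, 499.3, 247.4]
tcp_rot: [-0.0, 1.0, 0.0, 0.0]
wrist_force: [-0.1, -0.0, -0.4]
grip_width: 1.006
grip_force: 0.0
```

>>> {"name": "step_arm", "arguments": {
  "plan": [
    [[-0.5,-3.5,0],[0,0,0]],
    [[-0.5,-3.5,0],[0,0,0]],
    [[-0.5,-3.5,0],[0,0,0]],
    [[-0.5,-3.5,0],[0,0,0]],
    [[-0.5,-3.5,0],[0,0,0]],
    [[-0.5,-3.5,0],[0,0,0]],
    [[-0.5,-3.5,0],[0,0,0]],
    [[-0.5,-3.5,0],[0,0,0]],
    [[-0.5,-3.5,0],[0,0,0]],
    [[-0.5,-3.5,0],[0,0,0]],
    [[-0.5,-3.5,0],[0,0,0]],
    [[-0.5,-3.5,0],[0,0,0]]
  ]
}}

```text
time_s: 3.2
tcp_pos: [533.0, 78.3, 247.5]
tcp_rot: [-0.0, 1.0, 0.0, 0.0]
wrist_force: [0.5, -0.5, 0.1]
grip_width: 1.001
grip_force: 0.0
```

>>> {"name": "step_arm", "arguments": {
  "plan": [
    [[-0.97,-3.35,0],[0,0,0]],
    [[-0.97,-3.35,0],[0,0,0]],
    [[-0.97,-3.35,0],[0,0,0]],
    [[-0.97,-3.35,0],[0,0,0]],
    [[-0.97,-3.35,0],[0,0,0]],
    [[-0.97,-3.35,0],[0,0,0]],
    [[-0.97,-3.35,0],[0,0,0]],
    [[-0.97,-3.35,0],[0,0,0]],
    [[-0.97,-3.35,0],[0,0,0]],
    [[-0.97,-3.35,0],[0,0,0]],
    [[-0.97,-3.35,0],[0,0,0]],
    [[0,0,0],[0,0,0]]
  ]
}}

```text
time_s: 4.2
tcp_pos: [638.7, -297.8, 245.7]
tcp_rot: [0.004, 1.0, -0.003, -0.001]
wrist_force: [-2.1, -0.0, -1.3]
grip_width: 0.998
grip_force: 0.0
```

>>> {"name": "step_arm", "arguments": {
  "plan": [
    [[0,0.2,0],[0,0,0]],
    [[0,0,2],[0,0,0]],
    [[0,0,2],[0,0,0]],
    [[0,0,2],[0,0,0]],
    [[0,0,2],[0,0,0]],
    [[0,0,1.5],[0,0,0]],
    [[0,0,1.5],[0,0,0]],
    [[0,0,0],[0,0,0]]
  ]
}}

```text
time_s: 4.87
tcp_pos: [638.3, -283.7, 134.2]
tcp_rot: [-0.001, 1.0, 0.001, -0.002]
wrist_force: [-0.5, 0.2, 0.1]
grip_width: 0.998
grip_force: 0.0
```

>>> {"name": "step_arm", "arguments": {
  "plan": [
    [[0,0,0],[0,0,0]],
    [[0,0,0],[0,0,0]],
    [[0,0,0],[0,0,0]],
    [[0,0,0],[0,0,0]],
    [[0,0,0],[0,0,0]],
    [[0,0,0],[0,0,0]],
    [[0,0,0],[0,0,0]],
    [[0,0,0],[0,0,0]]
  ],
  "grip": 0,
  "grip_force": 30
}}

```text
time_s: 5.53
tcp_pos: [640.7, -286.4, 139.1]
tcp_rot: [-0.0, 1.0, -0.0, 0.001]
wrist_force: [-1.1, 0.6, 6.2]
grip_width: 0.591
grip_force: 31.9
```

>>> {"name": "step_arm", "arguments": {
  "plan": [
    [[0,0,-1],[0,0,0]],
    [[0,0,-2.5],[0,0,0]],
    [[0,0,-2.5],[0,0,0]],
    [[0,0,-2.5],[0,0,0]],
    [[0,0,-2.5],[0,0,0]],
    [[0.5,3.4,0],[0,0,0]],
    [[0.5,3.4,0],[0,0,0]],
    [[0.5,3.4,0],[0,0,0]],
    [[0.5,3.4,0],[0,0,0]],
    [[0.5,3.4,0],[0,0,0]],
    [[0.5,3.4,0],[0,0,0]],
    [[0.5,3.4,0],[0,0,0]]
  ]
}}

```text
time_s: 6.53
tcp_pos: [604.0, -47.0, 247.9]
tcp_rot: [-0.0, 1.0, -0.0, 0.0]
wrist_force: [0.6, 0.1, -0.1]
grip_width: 0.591
grip_force: 31.8
```

>>> {"name": "step_arm", "arguments": {
  "plan": [
    [[0.5,3.4,0],[0,0,0]],
    [[0.5,3.4,0],[0,0,0]],
    [[0.5,3.4,0],[0,0,0]],
    [[0.5,3.4,0],[0,0,0]],
    [[0.5,3.4,0],[0,0,0]],
    [[0.5,3.4,0],[0,0,0]],
    [[0.5,3.4,0],[0,0,0]],
    [[0.5,3.4,0],[0,0,0]],
    [[0.5,3.4,0],[0,0,0]],
    [[0.5,3.4,0],[0,0,0]],
    [[0.5,3.4,0],[0,0,0]],
    [[0.5,3.4,0],[0,0,0]]
  ]
}}

```text
time_s: 7.53
tcp_pos: [544.1, 360.9, 247.9]
tcp_rot: [0.0, 1.0, -0.0, 0.0]
wrist_force: [0.8, -0.1, -1.6]
grip_width: 0.592
grip_force: 31.8
```

>>> {"name": "step_arm", "arguments": {
  "plan": [
    [[0.8,0.5,0],[0,0,0]],
    [[0,0,0],[0,0,0]],
    [[0,0,0],[0,0,0]]
  ]
}}

```text
time_s: 7.78
tcp_pos: [536.3, 364.2, 247.5]
tcp_rot: [-0.001, 1.0, -0.001, -0.0]
wrist_force: [0.3, 0.0, -2.5]
grip_width: 0.592
grip_force: 31.9
```

>>> {"name": "step_arm", "arguments": {
  "plan": [
    [[0,2.9,0],[0,0,0]],
    [[0,0,3],[0,0,0]],
    [[0,0,3],[0,0,0]],
    [[0,0,3],[0,0,0]],
    [[0,0,3],[0,0,0]],
    [[0,0,3],[0,0,0]],
    [[0,0,2.5],[0,0,0]],
    [[0,0,1.5],[0,0,0]],
    [[0,0,0.7],[0,0,0]],
    [[0,0,0.3],[0,0,0]],
    [[0,0,0],[0,0,0]],
    [[0,0,0],[0,0,0]]
  ]
}}

```text
time_s: 8.78
tcp_pos: [538.0, 393.2, 48.6]
tcp_rot: [0.001, 1.0, 0.0, 0.001]
wrist_force: [0.8, 0.2, -1.4]
grip_width: 0.59
grip_force: 32.0
```

>>> {"name": "step_arm", "arguments": {
  "plan": [
    [[0,0,0.2],[0,0,0]],
    [[0,0,0],[0,0,0]]
  ]
}}

```text
time_s: 8.95
tcp_pos: [537.7, 394.0, 46.7]
tcp_rot: [0.0, 1.0, 0.001, 0.001]
wrist_force: [0.8, -1.6, 2.5]
grip_width: 0.59
grip_force: 32.5
```

>>> {"name": "step_arm", "arguments": {
  "plan": [
    [[0,0,0],[0,0,0]],
    [[0,0,0],[0,0,0]],
    [[0,0,0],[0,0,0]],
    [[0,0,0],[0,0,0]],
    [[0,0,-1.5],[0,0,0]],
    [[0,0,-2.5],[0,0,0]],
    [[0,0,-3.5],[0,0,0]],
    [[0,0,-3.5],[0,0,0]],
    [[0,0,-3.5],[0,0,0]],
    [[0,0,-3.5],[0,0,0]],
    [[0,0,-2],[0,0,0]]
  ],
  "grip": 0.85
}}

```text
time_s: 9.87
tcp_pos: [537.2, 394.4, 249.8]
tcp_rot: [-0.0, 1.0, 0.002, 0.002]
wrist_force: [0.4, 1.4, 0.4]
grip_width: 0.853
grip_force: 0.0
```

>>> {"name": "step_arm", "arguments": {
  "plan": [
    [[-0.15,-3.4,0],[0,0,0]],
    [[-0.15,-3.4,0],[0,0,0]],
    [[-0.15,-3.4,0],[0,0,0]],
    [[-0.15,-3.4,0],[0,0,0]],
    [[-0.15,-3.4,0],[0,0,0]],
    [[-0.15,-3.4,0],[0,0,0]],
    [[-0.15,-3.4,0],[0,0,0]],
    [[-0.15,-3.4,0],[0,0,0]],
    [[-0.15,-3.4,0],[0,0,0]],
    [[-0.15,-3.4,0],[0,0,0]],
    [[-0.15,-3.4,0],[0,0,0]],
    [[-0.15,-3.4,0],[0,0,0]]
  ],
  "grip": 1
}}

```text
time_s: 10.87
tcp_pos: [554.4, -16.0, 245.4]
tcp_rot: [-0.0, 1.0, 0.0, 0.0]
wrist_force: [1.0, 0.4, 0.2]
grip_width: 0.999
grip_force: 0.0
```

>>> {"name": "step_arm", "arguments": {
  "plan": [
    [[-0.1,-3.4,0],[0,0,0]],
    [[-0.1,-3.4,0],[0,0,0]],
    [[-0.1,-3.4,0],[0,0,0]],
    [[-0.1,-3.4,0],[0,0,0]],
    [[-0.1,-3.4,0],[0,0,0]],
    [[-0.1,-3.4,0],[0,0,0]],
    [[-0.1,-3.4,0],[0,0,0]],
    [[-0.1,-3.4,0],[0,0,0]],
    [[0,0,0],[0,0,0]],
    [[0,0,0],[0,0,0]],
    [[0,0,0],[0,0,0]]
  ]
}}

```text
time_s: 11.78
tcp_pos: [562.8, -285.7, 245.0]
tcp_rot: [-0.0, 1.0, 0.001, -0.0]
wrist_force: [-0.4, 0.2, 0.3]
grip_width: 1.0
grip_force: 0.0
```

```bash
python3 - <<'E'
from h import *
snap('top','t1');print(find('tin','top'),find('bottle','top'),find('carton','top'));snap('side','s1');print(find('tin','side'),find('bottle','side'))
print(telemetry.get_obs()['tcp_pos'])
a=cv2.imread('pics/t1.png')[170:330,85:425];b=cv2.imread('pics/s1.png')[120:350,200:420]
cv2.imwrite('pics/c1.png',np.hstack([cv2.resize(a,(490,230)),b]))
E
```

```text
[(0.9, [537.0, 381.0, 78.0])] [] [(0.27, [585.0, -212.0, 96.0])]
[(0.65, [519.0, 377.0, 44.0])] [(0.83, [559.0, -309.0, 156.0])]
[ 562.96670121 -285.61816511  245.50040752]
```

View pics/c1.png

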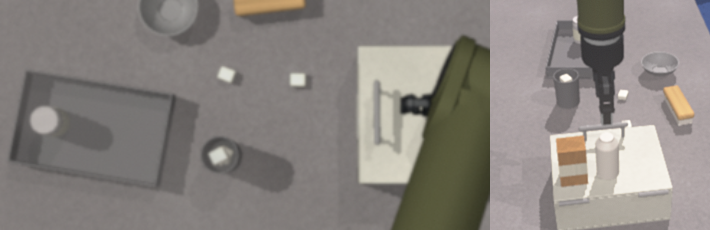

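The tin stands upright at the left of the tray (45,120), and the bottle and carton are untouched. Next is the bottle.

>>> {"name": "step_arm", "arguments": {
  "plan": [
    [[0,-0.75,0],[0,0,0]],
    [[0,0,2],[0,0,0]],
    [[0,0,2],[0,0,0]],
    [[0,0,2],[0,0,0]],
    [[0,0,2],[0,0,0]],
    [[0,0,1.8],[0,0,0]],
    [[0,0,1],[0,0,0]],
    [[0,0,0],[0,0,0]]
  ]
}}

```text
time_s: 12.8
tcp_pos: [561.5, -293.9, 134.9]
tcp_rot: [-0.0, 1.0, 0.001, -0.002]
wrist_force: [-0.3, -0.3, 0.1]
grip_width: 0.997
grip_force: 0.0
```

>>> {"name": "step_arm", "arguments": {
  "plan": [
    [[0,0,0],[0,0,0]],
    [[0,0,0],[0,0,0]],
    [[0,0,0],[0,0,0]],
    [[0,0,0],[0,0,0]],
    [[0,0,0],[0,0,0]],
    [[0,0,0],[0,0,0]],
    [[0,0,0],[0,0,0]],
    [[0,0,0],[0,0,0]]
  ],
  "grip": 0
}}

```text
time_s: 13.47
tcp_pos: [563.5, -294.2, 138.7]
tcp_rot: [-0.0, 1.0, -0.001, 0.001]
wrist_force: [-0.5, -0.1, 5.7]
grip_width: 0.556
grip_force: 31.0
```

>>> {"name": "step_arm", "arguments": {
  "plan": [
    [[0,0,-1],[0,0,0]],
    [[0,0,-2.5],[0,0,0]],
    [[0,0,-2.5],[0,0,0]],
    [[0,0,-2.5],[0,0,0]],
    [[0,0,-2.5],[0,0,0]],
    [[0.15,3.4,0],[0,0,0]],
    [[0.15,3.4,0],[0,0,0]],
    [[0.15,3.4,0],[0,0,0]],
    [[0.15,3.4,0],[0,0,0]],
    [[0.15,3.4,0],[0,0,0]],
    [[0.15,3.4,0],[0,0,0]],
    [[0.15,3.4,0],[0,0,0]]
  ]
}}

```text
time_s: 14.47
tcp_pos: [551.6, -54.5, 247.9]
tcp_rot: [-0.0, 1.0, -0.0, -0.0]
wrist_force: [1.0, 0.2, -1.4]
grip_width: 0.549
grip_force: 31.5
```

>>> {"name": "step_arm", "arguments": {
  "plan": [
    [[0.2,3.4,0],[0,0,0]],
    [[0.2,3.4,0],[0,0,0]],
    [[0.2,3.4,0],[0,0,0]],
    [[0.2,3.4,0],[0,0,0]],
    [[0.2,3.4,0],[0,0,0]],
    [[0.2,3.4,0],[0,0,0]],
    [[0.2,3.4,0],[0,0,0]],
    [[0.2,3.4,0],[0,0,0]],
    [[0.2,3.4,0],[0,0,0]],
    [[0.2,3.4,0],[0,0,0]],
    [[0.2,3.4,0],[0,0,0]],
    [[0,0,0],[0,0,0]]
  ]
}}

```text
time_s: 15.47
tcp_pos: [526.8, 326.9, 247.5]
tcp_rot: [-0.005, 1.0, 0.003, -0.001]
wrist_force: [0.1, 0.6, -1.7]
grip_width: 0.551
grip_force: 31.6
```

>>> {"name": "step_arm", "arguments": {
  "plan": [
    [[0,-0.3,0],[0,0,0]],
    [[0,0,3],[0,0,0]],
    [[0,0,3],[0,0,0]],
    [[0,0,3],[0,0,0]],
    [[0,0,3],[0,0,0]],
    [[0,0,3],[0,0,0]],
    [[0,0,2.5],[0,0,0]],
    [[0,0,1.3],[0,0,0]],
    [[0,0,0.6],[0,0,0]],
    [[0,0,0.3],[0,0,0]],
    [[0,0,0.3],[0,0,0]],
    [[0,0,0],[0,0,0]]
  ]
}}

```text
time_s: 16.47
tcp_pos: [530.8, 314.8, 48.0]
tcp_rot: [0.0, 1.0, 0.0, 0.001]
wrist_force: [0.9, 0.6, -1.3]
grip_width: 0.552
grip_force: 31.6
```

>>> {"name": "step_arm", "arguments": {
  "plan": [
    [[0,0,0.1],[0,0,0]],
    [[0,0,0],[0,0,0]]
  ]
}}

```text
time_s: 16.63
tcp_pos: [530.6, 315.2, 47.2]
tcp_rot: [-0.0, 1.0, 0.0, 0.001]
wrist_force: [0.3, 0.9, -1.4]
grip_width: 0.55
grip_force: 31.6
```

>>> {"name": "step_arm", "arguments": {
  "plan": [
    [[0,0,0],[0,0,0]],
    [[0,0,0],[0,0,0]],
    [[0,0,0],[0,0,0]],
    [[0,0,0],[0,0,0]],
    [[0,0,-1.5],[0,0,0]],
    [[0,0,-2.5],[0,0,0]],
    [[0,0,-3.5],[0,0,0]],
    [[0,0,-3.5],[0,0,0]],
    [[0,0,-3.5],[0,0,0]],
    [[0,0,-3.5],[0,0,0]],
    [[0,0,-2],[0,0,0]]
  ],
  "grip": 0.75
}}

```text
time_s: 17.55
tcp_pos: [530.9, 315.8, 250.8]
tcp_rot: [-0.0, 1.0, 0.001, 0.002]
wrist_force: [-0.1, 0.9, 0.9]
grip_width: 0.751
grip_force: 0.0
```

>>> {"name": "step_arm", "arguments": {
  "plan": [
    [[0.15,-3.4,0],[0,0,0]],
    [[0.15,-3.4,0],[0,0,0]],
    [[0.15,-3.4,0],[0,0,0]],
    [[0.15,-3.4,0],[0,0,0]],
    [[0.15,-3.4,0],[0,0,0]],
    [[0.15,-3.4,0],[0,0,0]],
    [[0.15,-3.4,0],[0,0,0]],
    [[0.15,-3.4,0],[0,0,0]],
    [[0.15,-3.4,0],[0,0,0]],
    [[0.15,-3.4,0],[0,0,0]],
    [[0.15,-3.4,0],[0,0,0]],
    [[0.15,-3.4,0],[0,0,0]]
  ],
  "grip": 1
}}

```text
time_s: 18.55
tcp_pos: [511.8, -94.6, 246.6]
tcp_rot: [-0.0, 1.0, -0.0, 0.0]
wrist_force: [1.2, 0.6, 0.6]
grip_width: 1.002
grip_force: 0.0
```

>>> {"name": "step_arm", "arguments": {
  "plan": [
    [[0.2,-3.4,0],[0,0,0]],
    [[0.2,-3.4,0],[0,0,0]],
    [[0.2,-3.4,0],[0,0,0]],
    [[0.2,-3.4,0],[0,0,0]],
    [[0.2,-3.4,0],[0,0,0]],
    [[0.2,-3.4,0],[0,0,0]],
    [[0,0,0],[0,0,0]],
    [[0,0,0],[0,0,0]],
    [[0,0,0],[0,0,0]]
  ]
}}

```text
time_s: 19.3
tcp_pos: [500.3, -296.3, 246.2]
tcp_rot: [-0.0, 1.0, 0.0, -0.0]
wrist_force: [-0.1, 1.0, -1.0]
grip_width: 0.997
grip_force: 0.0
```

>>> {"name": "step_arm", "arguments": {
  "plan": [
    [[0.6,-0.6,0],[0,0,-0.035]],
    [[0,0,2],[0,0,0]],
    [[0,0,2],[0,0,0]],
    [[0,0,2],[0,0,0]],
    [[0,0,2],[0,0,0]],
    [[0,0,1.8],[0,0,0]],
    [[0,0,1.1],[0,0,0]],
    [[0,0,0],[0,0,0]]
  ]
}}

```text
time_s: 19.97
tcp_pos: [493.6, -300.3, 135.2]
tcp_rot: [-0.019, 1.0, 0.001, -0.002]
wrist_force: [-0.3, 1.2, -0.2]
grip_width: 0.998
grip_force: 0.0
```

>>> {"name": "step_arm", "arguments": {
  "plan": [
    [[0,0,0],[0,0,0]],
    [[0,0,0],[0,0,0]],
    [[0,0,0],[0,0,0]],
    [[0,0,0],[0,0,0]],
    [[0,0,0],[0,0,0]],
    [[0,0,0],[0,0,0]],
    [[0,0,0],[0,0,0]],
    [[0,0,0],[0,0,0]],
    [[0,0,0],[0,0,0]]
  ],
  "grip": 0
}}

```text
time_s: 20.72
tcp_pos: [495.0, -302.8, 138.5]
tcp_rot: [-0.018, 1.0, -0.0, 0.001]
wrist_force: [-0.4, 1.6, 6.5]
grip_width: 0.517
grip_force: 21.0
```

>>> {"name": "step_arm", "arguments": {
  "plan": [
    [[0,0,-1],[0,0,0.035]],
    [[0,0,-2.5],[0,0,0]],
    [[0,0,-2.5],[0,0,0]],
    [[0,0,-2.5],[0,0,0]],
    [[0,0,-2.5],[0,0,0]],
    [[-0.15,3.4,0],[0,0,0]],
    [[-0.15,3.4,0],[0,0,0]],
    [[-0.15,3.4,0],[0,0,0]],
    [[-0.15,3.4,0],[0,0,0]],
    [[-0.15,3.4,0],[0,0,0]],
    [[-0.15,3.4,0],[0,0,0]],
    [[-0.15,3.4,0],[0,0,0]]
  ]
}}

```text
time_s: 21.72
tcp_pos: [504.2, -63.6, 247.4]
tcp_rot: [0.0, 1.0, -0.0, -0.0]
wrist_force: [1.4, 0.4, -2.5]
grip_width: 0.511
grip_force: 23.0
```

>>> {"name": "step_arm", "arguments": {
  "plan": [
    [[-0.15,3.4,0],[0,0,0]],
    [[-0.15,3.4,0],[0,0,0]],
    [[-0.15,3.4,0],[0,0,0]],
    [[-0.15,3.4,0],[0,0,0]],
    [[-0.15,3.4,0],[0,0,0]],
    [[-0.15,3.4,0],[0,0,0]],
    [[-0.15,3.4,0],[0,0,0]],
    [[-0.15,3.4,0],[0,0,0]],
    [[-0.15,3.0,0],[0,0,0]],
    [[0,0,0],[0,0,0]],
    [[0,0,0],[0,0,0]]
  ]
}}

```text
time_s: 22.63
tcp_pos: [517.4, 239.1, 246.8]
tcp_rot: [-0.002, 1.0, 0.0, -0.0]
wrist_force: [0.0, -0.6, -2.1]
grip_width: 0.511
grip_force: 22.9
```

>>> {"name": "step_arm", "arguments": {
  "plan": [
    [[0,-0.4,0],[0,0,0]],
    [[0,0,3],[0,0,0]],
    [[0,0,3],[0,0,0]],
    [[0,0,3],[0,0,0]],
    [[0,0,3],[0,0,0]],
    [[0,0,3],[0,0,0]],
    [[0,0,2.5],[0,0,0]],
    [[0,0,1.3],[0,0,0]],
    [[0,0,0.6],[0,0,0]],
    [[0,0,0.3],[0,0,0]],
    [[0,0,0.3],[0,0,0]],
    [[0,0,0],[0,0,0]]
  ]
}}

```text
time_s: 23.63
tcp_pos: [518.8, 232.6, 47.9]
tcp_rot: [0.0, 1.0, 0.0, 0.001]
wrist_force: [-0.1, -0.4, -1.8]
grip_width: 0.509
grip_force: 22.8
```

>>> {"name": "step_arm", "arguments": {
  "plan": [
    [[0,0,0.1],[0,0,0]],
    [[0,0,0],[0,0,0]]
  ]
}}

```text
time_s: 23.8
tcp_pos: [518.6, 233.1, 47.1]
tcp_rot: [-0.0, 1.0, 0.0, 0.001]
wrist_force: [0.0, -0.1, -2.3]
grip_width: 0.511
grip_force: 22.8
```

>>> {"name": "step_arm", "arguments": {
  "plan": [
    [[0,0,0],[0,0,0]],
    [[0,0,0],[0,0,0]],
    [[0,0,0],[0,0,0]],
    [[0,0,0],[0,0,0]],
    [[0,0,-1.5],[0,0,0]],
    [[0,0,-2.5],[0,0,0]],
    [[0,0,-3.5],[0,0,0]],
    [[0,0,-3.5],[0,0,0]],
    [[0,0,-3.5],[0,0,0]],
    [[0,0,-3.5],[0,0,0]],
    [[0,0,-2],[0,0,0]]
  ],
  "grip": 0.7
}}

```text
time_s: 24.72
tcp_pos: [519.0, 233.7, 250.6]
tcp_rot: [-0.0, 1.0, 0.001, 0.002]
wrist_force: [0.8, 0.5, -0.2]
grip_width: 0.695
grip_force: 0.0
```

>>> {"name": "step_arm", "arguments": {
  "plan": [
    [[-0.4,-3.5,0],[0,0,0]],
    [[-0.4,-3.5,0],[0,0,0]],
    [[-0.4,-3.5,0],[0,0,0]],
    [[-0.4,-3.5,0],[0,0,0]],
    [[-0.4,-3.5,0],[0,0,0]],
    [[-0.4,-3.5,0],[0,0,0]],
    [[-0.4,-3.5,0],[0,0,0]],
    [[-0.4,-3.5,0],[0,0,0]],
    [[-0.4,-3.5,0],[0,0,0]],
    [[-0.4,-3.5,0],[0,0,0]],
    [[-0.4,-3.5,0],[0,0,0]],
    [[-0.2,-3.5,0],[0,0,0]]
  ],
  "grip": 0.6
}}

```text
time_s: 25.72
tcp_pos: [564.3, -188.6, 246.5]
tcp_rot: [-0.0, 1.0, -0.0, 0.0]
wrist_force: [-0.2, 0.5, 0.1]
grip_width: 0.597
grip_force: 0.0
```

>>> {"name": "step_arm", "arguments": {
  "plan": [
    [[0,0,0],[0,0,0]],
    [[0,0,0],[0,0,0]],
    [[0,0,0],[0,0,0]]
  ]
}}

```text
time_s: 25.97
tcp_pos: [564.2, -186.3, 246.2]
tcp_rot: [-0.0, 1.0, 0.0, -0.0]
wrist_force: [0.0, 0.7, 0.1]
grip_width: 0.6
grip_force: 0.0
```

```bash
python3 - <<'E'
from h import *
snap('top','t2');
for q in('tin','bottle','carton','cup','tab6','lid_handle'):print(q,find(q,'top'))
snap('side','s2');print(find('lid_handle','side'))
s=telemetry.get_obs();print(s['tcp_pos'],s['joint_pos'])
a=cv2.imread('pics/t2.png')[170:330,85:425];b=cv2.imread('pics/s2.png')[120:350,200:420]
cv2.imwrite('pics/c2.png',np.hstack([cv2.resize(a,(490,230)),b]))
E
```

```text
tin [(0.94, [537.0, 384.0, 78.0])]
bottle [(0.66, [530.0, 305.0, 88.0]), (0.6, [476.0, -561.0, 138.0])]
carton [(0.58, [515.0, 221.0, 94.0])]
cup [(0.65, [487.0, 89.0, 35.0])]
tab6 [(0.56, [637.0, 85.0, 14.0]), (0.5, [633.0, -47.0, 13.0]), (0.46, [485.0, 82.0, 82.0])]
lid_handle [(0.93, [549.0, -322.0, 100.0])]
[(0.94, [563.0, -263.0, 93.0])]
[ 564.28799714 -186.51142369  246.37290365] [ 0.40432729  0.44582548 -0.19657027  1.56123654  0.09272364  1.14359482
  1.75976455]
```

View pics/c2.png

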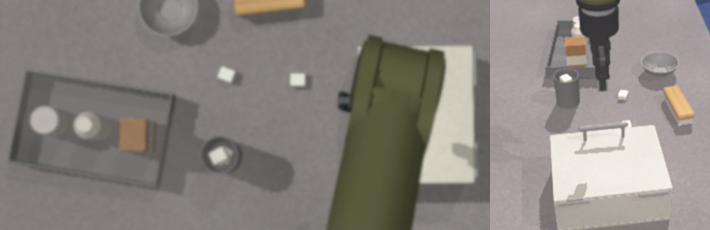

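All three items stand in the tray (45, 86 and 134 along the row) and the lid is clear. Now I grip the handle.

>>> {"name": "step_arm", "arguments": {
  "plan": [
    [[0,0,2.5],[0,0,-0.035]],
    [[0,0,2.5],[0,0,0]],
    [[0,0,2.5],[0,0,0]],
    [[0,0,2.5],[0,0,0]],
    [[0,0,2],[0,0,0]],
    [[0,0,1.2],[0,0,0]],
    [[0,0,0],[0,0,0]],
    [[0,0,0],[0,0,0]]
  ]
}}

```text
time_s: 27.08
tcp_pos: [564.0, -186.8, 114.0]
tcp_rot: [-0.018, 1.0, 0.0, -0.001]
wrist_force: [0.4, -0.1, -0.1]
grip_width: 0.596
grip_force: 0.0
```

>>> {"name": "step_arm", "arguments": {
  "plan": [
    [[0,0,0],[0,0,0]],
    [[0,0,0],[0,0,0]],
    [[0,0,0],[0,0,0]],
    [[0,0,0],[0,0,0]],
    [[0,0,0],[0,0,0]],
    [[0,0,0],[0,0,0]],
    [[0,0,0],[0,0,0]],
    [[0,0,0],[0,0,0]]
  ],
  "grip": 0,
  "grip_force": 40
}}

```text
time_s: 27.75
tcp_pos: [564.8, -186.1, 115.4]
tcp_rot: [-0.018, 1.0, 0.0, 0.001]
wrist_force: [-1.5, 3.6, 5.6]
grip_width: 0.113
grip_force: 39.1
```

```bash
python3 - <<'E'
from h import *
print(ray('side',292,250,131.5),ray('side',337,244,131.5))
s=telemetry.get_obs();print(s['tcp_pos'],s['grip_width'],s['wrist_force'])
y0,z0=-188,131.5; hy=y0-170; hz=90.5
p=None
for a in np.arange(0,1.5,.1):
    t=a+np.arctan2(41,170);q=np.array([hy+175*np.cos(t),hz+175*np.sin(t)])
    if p is not None: print(round(a,2),q.round(0),'ty,tz cm',((q-p)/10*[1,-1]).round(2))
    p=q
E
```

```text
[516.0, -193.9, 131.5] [615.6, -185.5, 131.5]
[ 564.80357343 -186.10988836  115.43555187] 0.11295673733459527 [-1.5413887   3.61545604  5.60275792]
0.1 [-193.  148.] ty,tz cm [-0.49 -1.68]
0.2 [-199.  165.] ty,tz cm [-0.66 -1.62]
0.3 [-208.  180.] ty,tz cm [-0.82 -1.55]
0.4 [-217.  195.] ty,tz cm [-0.97 -1.46]
0.5 [-228.  208.] ty,tz cm [-1.11 -1.35]
0.6 [-241.  220.] ty,tz cm [-1.24 -1.24]
0.7 [-254.  231.] ty,tz cm [-1.36 -1.11]
0.8 [-269.  241.] ty,tz cm [-1.46 -0.96]
0.9 [-284.  249.] ty,tz cm [-1.55 -0.81]
1.0 [-301.  256.] ty,tz cm [-1.62 -0.66]
1.1 [-317.  261.] ty,tz cm [-1.68 -0.49]
1.2 [-335.  264.] ty,tz cm [-1.72 -0.32]
1.3 [-352.  265.] ty,tz cm [-1.74 -0.15]
1.4 [-370.  265.] ty,tz cm [-1.75  0.03]
```

>>> {"name": "step_arm", "arguments": {
  "plan": [
    [[0,-0.22,-0.85],[0,0,0]],
    [[0,-0.27,-0.83],[0,0,0]],
    [[0,-0.31,-0.82],[0,0,0]],
    [[0,-0.35,-0.8],[0,0,0]],
    [[0,-0.39,-0.78],[0,0,0]],
    [[0,-0.43,-0.77],[0,0,0]],
    [[0,-0.47,-0.74],[0,0,0]],
    [[0,-0.5,-0.72],[0,0,0]],
    [[0,-0.54,-0.69],[0,0,0]],
    [[0,-0.57,-0.66],[0,0,0]],
    [[0,-0.6,-0.63],[0,0,0]],
    [[0,-0.64,-0.61],[0,0,0]]
  ]
}}

```text
time_s: 28.75
tcp_pos: [566.4, -236.5, 204.9]
tcp_rot: [-0.019, 1.0, 0.002, 0.0]
wrist_force: [-0.5, 11.2, 4.9]
grip_width: 0.108
grip_force: 39.0
```

>>> {"name": "step_arm", "arguments": {
  "plan": [
    [[0,-0.67,-0.57],[0,0,0]],
    [[0,-0.69,-0.54],[0,0,0]],
    [[0,-0.72,-0.5],[0,0,0]],
    [[0,-0.74,-0.46],[0,0,0]],
    [[0,-0.76,-0.42],[0,0,0]],
    [[0,-0.79,-0.39],[0,0,0]],
    [[0,-0.8,-0.35],[0,0,0]],
    [[0,-0.82,-0.31],[0,0,0]],
    [[0,-0.83,-0.27],[0,0,0]],
    [[0,-0.85,-0.22],[0,0,0]],
    [[0,-0.86,-0.18],[0,0,0]],
    [[0,-0.86,-0.14],[0,0,0]]
  ]
}}

```text
time_s: 29.75
tcp_pos: [569.5, -333.0, 249.3]
tcp_rot: [-0.018, 1.0, 0.0, 0.001]
wrist_force: [-1.2, 5.4, 7.3]
grip_width: 0.109
grip_force: 41.7
```

>>> {"name": "step_arm", "arguments": {
  "plan": [
    [[0,-0.87,-0.1],[0,0,0]],
    [[0,-0.87,-0.05],[0,0,0]],
    [[0,0,0],[0,0,0]],
    [[0,0,0],[0,0,0]]
  ]
}}

```text
time_s: 30.08
tcp_pos: [570.1, -353.2, 250.2]
tcp_rot: [-0.017, 1.0, -0.001, 0.001]
wrist_force: [1.9, -0.7, 5.0]
grip_width: 0.108
grip_force: 42.2
```

```bash
python3 - <<'E'
from h import *
im=snap('side','s3');cv2.imwrite('pics/c3.png',cv2.imread('pics/s3.png')[60:380,180:460])
snap('top','t3');print(find('tab6','top'),find('cup','top'))
E
```

```text
[(0.43, [632.0, -46.0, 9.0])] [(0.56, [487.0, 89.0, 37.0])]
```

View pics/c3.png

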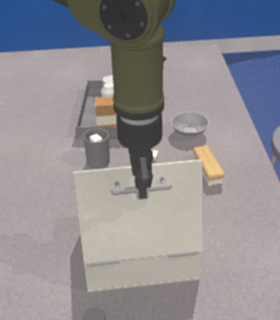

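The lid is open to about 1.3 rad with the handle gripped at (142,188). I release the handle, back off upwards and go to the strays.

>>> {"name": "step_arm", "arguments": {
  "plan": [
    [[0,0,0],[0,0,0]],
    [[0,0,0],[0,0,0]],
    [[0,0,0],[0,0,0]],
    [[0,0,-1],[0,0,0]],
    [[0,0,-1.5],[0,0,0]],
    [[0,0,-2.5],[0,0,0]],
    [[0,0,-2.5],[0,0,0]],
    [[-1,0,-1],[0,0,0.035]],
    [[-1,3,0],[0,0,0]],
    [[-1,3,0],[0,0,0]],
    [[-1,3,0],[0,0,0]],
    [[-0.5,3,0],[0,0,0]]
  ],
  "grip": 0.3
}}

```text
time_s: 31.28
tcp_pos: [615.6, -229.3, 333.7]
tcp_rot: [-0.0, 1.0, 0.0, 0.0]
wrist_force: [0.7, -0.1, -1.0]
grip_width: 0.302
grip_force: 0.0
```

>>> {"name": "step_arm", "arguments": {
  "plan": [
    [[-0.5,3,0],[0,0,0]],
    [[-0.5,3,0],[0,0,0]],
    [[-0.5,3,2],[0,0,0]],
    [[-0.5,3,3],[0,0,0]],
    [[0,3,3],[0,0,0]],
    [[0,3,3],[0,0,0]],
    [[0,0.7,3],[0,0,0]],
    [[0,0,3],[0,0,0]],
    [[0,0,0],[0,0,0]],
    [[0,0,0],[0,0,0]]
  ],
  "grip": 0.7
}}

```text
time_s: 32.12
tcp_pos: [634.2, -45.9, 164.7]
tcp_rot: [-0.0, 1.0, -0.0, -0.001]
wrist_force: [-0.9, -0.2, 0.8]
grip_width: 0.699
grip_force: 0.0
```

```bash
python3 - <<'E'
from h import *
im=snap('top','t4');s=telemetry.get_obs();print(s['tcp_pos'])
g=cv2.imread('pics/t4.png');
big=g
hsv=cv2.cvtColor(big,cv2.COLOR_BGR2HSV)
m=((hsv[...,2]>175)&(hsv[...,1]<60)).astype(np.uint8)
cs,_=cv2.findContours(m,cv2.RETR_EXTERNAL,cv2.CHAIN_APPROX_NONE)
for c in cs:
    if 8<cv2.contourArea(c)<150:
        w=np.array([ray('top',*p,15)[:2] for p in c[:,0,:].astype(float)],np.float32);print(cv2.minAreaRect(w),c.mean((0,1)).round(0))
print(find('tab6','top'))
snap('side','s4');print(find('tab6','side'))
a=cv2.resize(g[190:310,220:420],None,fx=2.4,fy=2.4,interpolation=cv2.INTER_CUBIC);b=cv2.imread('pics/s4.png')[92:380,220:440]
cv2.imwrite('pics/c4.png',np.hstack([a,b]))
E
```

```text
[635.4248481  -46.29392014 166.44380442]
((486.736083984375, -607.4422607421875), (57.70021438598633, 26.48982048034668), 0.311501145362854) [502. 285.]
((487.9135437011719, 94.35345458984375), (22.303024291992188, 25.601394653320312), 28.300662994384766) [236. 278.]
((509.42926025390625, -162.14378356933594), (118.04066467285156, 5.34476375579834), 1.5565654039382935) [335. 272.]
((537.1981201171875, 341.5499267578125), (28.09488296508789, 29.301504135131836), 47.20250701904297) [142. 256.]
((637.6398315429688, 86.23875427246094), (27.11490249633789, 22.63068962097168), 69.91410827636719) [241. 221.]
((1206.9517822265625, -322.3205871582031), (5.9769439697265625, 400.3553466796875), 17.389385223388672) [400.  18.]
[(0.5, [638.0, 87.0, 14.0]), (0.43, [487.0, 85.0, 79.0])]
[]
```

View pics/c4.png

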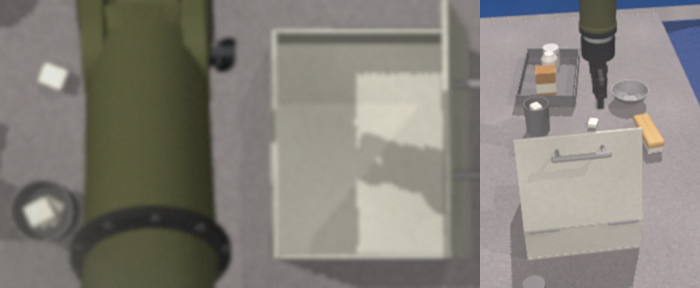

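The bin interior is empty and open, and the left stray is at (52,76) in the crop. The arm hides the right stray, but it was detected repeatedly at (633,-47). I grasp it there.

>>> {"name": "step_arm", "arguments": {
  "plan": [
    [[0.2,-0.1,3],[0,0,0]],
    [[0,0,3],[0,0,0]],
    [[0,0,3],[0,0,0]],
    [[0,0,3],[0,0,0]],
    [[0,0,2],[0,0,0]],
    [[0,0,1.3],[0,0,0]],
    [[0,0,0.7],[0,0,0]],
    [[0,0,0],[0,0,0]],
    [[0,0,0],[0,0,0]]
  ]
}}

```text
time_s: 33.07
tcp_pos: [633.7, -46.8, 6.3]
tcp_rot: [0.0, 1.0, -0.0, 0.001]
wrist_force: [0.2, 0.5, 0.3]
grip_width: 0.701
grip_force: 0.0
```

>>> {"name": "step_arm", "arguments": {
  "plan": [
    [[0,0,0],[0,0,0]],
    [[0,0,0],[0,0,0]],
    [[0,0,0],[0,0,0]],
    [[0,0,0],[0,0,0]],
    [[0,0,0],[0,0,0]],
    [[0,0,0],[0,0,0]],
    [[0,0,0],[0,0,0]]
  ],
  "grip": 0,
  "grip_force": 25
}}

```text
time_s: 33.65
tcp_pos: [633.7, -46.6, 6.5]
tcp_rot: [-0.0, 1.0, -0.0, 0.001]
wrist_force: [0.1, 0.3, 7.0]
grip_width: 0.318
grip_force: 26.1
```

>>> {"name": "step_arm", "arguments": {
  "plan": [
    [[0,0,-1.5],[0,0,0]],
    [[0,0,-3],[0,0,0]],
    [[0,0,-3.5],[0,0,0]],
    [[0,0,-3.5],[0,0,0]],
    [[0,0,-3.5],[0,0,0]],
    [[1.2,-2.8,0],[0,0,0]],
    [[1.2,-2.8,0],[0,0,0]],
    [[1.2,-2.8,0],[0,0,0]],
    [[1.2,-2.8,0],[0,0,0]],
    [[1.2,-2.8,0],[0,0,0]],
    [[1.2,-2.8,0],[0,0,0]],
    [[0,0,0],[0,0,0]]
  ]
}}

```text
time_s: 34.65
tcp_pos: [557.2, -222.7, 155.3]
tcp_rot: [0.004, 1.0, -0.002, -0.001]
wrist_force: [-0.8, -0.3, -0.7]
grip_width: 0.319
grip_force: 25.4
```

>>> {"name": "step_arm", "arguments": {
  "plan": [
    [[0,0,3],[0,0,0]],
    [[0,0,3],[0,0,0]],
    [[0,0,3],[0,0,0]],
    [[0,0,2],[0,0,0]],
    [[0,0,1],[0,0,0]],
    [[0,0,0],[0,0,0]]
  ]
}}

```text
time_s: 35.15
tcp_pos: [559.6, -213.9, 33.1]
tcp_rot: [-0.0, 1.0, 0.001, -0.002]
wrist_force: [0.0, -0.5, 0.3]
grip_width: 0.318
grip_force: 25.4
```

>>> {"name": "step_arm", "arguments": {
  "plan": [
    [[0,0,0],[0,0,0]],
    [[0,0,0],[0,0,0]],
    [[0,0,0],[0,0,0]],
    [[0,0,-2],[0,0,0]],
    [[0,0,-3],[0,0,0]],
    [[0,0,-3.5],[0,0,0]],
    [[0,0,-3.5],[0,0,0]],
    [[0,3,0],[0,0,0]],
    [[0,3.5,0],[0,0,0]],
    [[0,3.5,0],[0,0,0]],
    [[0,3.5,0],[0,0,0]],
    [[0,3.5,0],[0,0,0]]
  ],
  "grip": 0.6
}}

```text
time_s: 36.15
tcp_pos: [561.4, -43.1, 157.5]
tcp_rot: [0.0, 1.0, -0.0, 0.002]
wrist_force: [0.9, 0.5, -0.7]
grip_width: 0.598
grip_force: 0.0
```

>>> {"name": "step_arm", "arguments": {
  "plan": [
    [[0,3.5,0],[0,0,0]],
    [[0,3.5,0],[0,0,0]],
    [[0,3.5,0],[0,0,0]],
    [[0,0,0],[0,0,0]],
    [[0,0,0],[0,0,0]]
  ]
}}

```text
time_s: 36.57
tcp_pos: [561.3, 63.7, 157.1]
tcp_rot: [-0.003, 1.0, 0.001, 0.002]
wrist_force: [0.7, -0.3, 0.1]
grip_width: 0.599
grip_force: 0.0
```

```bash
python3 - <<'E'
from h import *
im=snap('top','t5');s=telemetry.get_obs();print(s['tcp_pos'])
print(find('tab6','top'),find('cup','top'))
g=cv2.imread('pics/t5.png')
cv2.imwrite('pics/c5.png',cv2.resize(g[190:310,220:420],None,fx=3,fy=3,interpolation=cv2.INTER_CUBIC))
E
```

```text
[561.36481886  61.20149054 156.78131419]
[] []
```

View pics/c5.png

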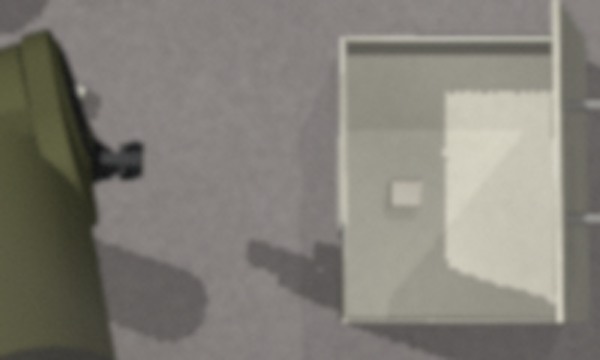

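The first stray is inside the bin (405,193). The second one peeks out beside the arm at (82,92), which agrees with (638,86). Its long axis is at about 70°.

>>> {"name": "step_arm", "arguments": {
  "plan": [
    [[-2.6,0.9,0],[0,0,0]],
    [[-2.6,0.8,0],[0,0,0]],
    [[-2.5,0.8,0],[0,0,0]],
    [[0,0,2],[0,0,0.117]],
    [[0,0,2],[0,0,0.117]],
    [[0,0,2],[0,0,0.116]],
    [[0,0,2.5],[0,0,0]],
    [[0,0,2.5],[0,0,0]],
    [[0,0,2.1],[0,0,0]],
    [[0,0,1.3],[0,0,0]],
    [[0,0,0.7],[0,0,0]],
    [[0,0,0],[0,0,0]]
  ],
  "grip": 0.7
}}

```text
time_s: 37.72
tcp_pos: [637.3, 84.2, 3.0]
tcp_rot: [0.175, 0.985, -0.0, -0.001]
wrist_force: [0.3, 0.2, -0.8]
grip_width: 0.699
grip_force: 0.0
```

>>> {"name": "step_arm", "arguments": {
  "plan": [
    [[0,0,0],[0,0,0]],
    [[0,0,0],[0,0,0]],
    [[0,0,0],[0,0,0]],
    [[0,0,0],[0,0,0]],
    [[0,0,0],[0,0,0]],
    [[0,0,0],[0,0,0]],
    [[0,0,0],[0,0,0]]
  ],
  "grip": 0,
  "grip_force": 25
}}

```text
time_s: 38.3
tcp_pos: [638.9, 85.5, 5.6]
tcp_rot: [0.174, 0.985, 0.0, 0.001]
wrist_force: [-0.7, -1.0, 6.7]
grip_width: 0.313
grip_force: 26.6
```

>>> {"name": "step_arm", "arguments": {
  "plan": [
    [[0,0,-1.5],[0,0,0]],
    [[0,0,-3],[0,0,0]],
    [[0,0,-3.5],[0,0,-0.117]],
    [[0,0,-3.5],[0,0,-0.117]],
    [[0,0,-3.5],[0,0,-0.116]],
    [[0.4,-3,0],[0,0,0]],
    [[0.4,-3,0],[0,0,0]],
    [[0.4,-3,0],[0,0,0]],
    [[0.4,-3,0],[0,0,0]],
    [[0.4,-3,0],[0,0,0]],
    [[0.4,-3,0],[0,0,0]],
    [[0.4,-3,0],[0,0,0]]
  ]
}}

```text
time_s: 39.3
tcp_pos: [609.4, -125.9, 154.6]
tcp_rot: [-0.0, 1.0, -0.0, 0.0]
wrist_force: [0.4, -0.3, -0.6]
grip_width: 0.319
grip_force: 25.9
```

>>> {"name": "step_arm", "arguments": {
  "plan": [
    [[0.4,-3,0],[0,0,0]],
    [[0.4,-3,0],[0,0,0]],
    [[0.4,-3,0],[0,0,0]],
    [[0,0,0],[0,0,0]],
    [[0,0,0],[0,0,0]],
    [[0,0,2],[0,0,0]],
    [[0,0,3],[0,0,0]],
    [[0,0,3],[0,0,0]],
    [[0,0,2],[0,0,0]],
    [[0,0,1],[0,0,0]],
    [[0,0,0],[0,0,0]]
  ]
}}

```text
time_s: 40.22
tcp_pos: [596.9, -212.6, 42.1]
tcp_rot: [-0.001, 1.0, 0.001, -0.002]
wrist_force: [0.4, 0.5, -0.1]
grip_width: 0.32
grip_force: 25.9
```

>>> {"name": "step_arm", "arguments": {
  "plan": [
    [[0,0,0],[0,0,0]],
    [[0,0,0],[0,0,0]],
    [[0,0,0],[0,0,0]],
    [[0,0,-2],[0,0,0]],
    [[0,0,-3],[0,0,0]],
    [[0,0,-3.5],[0,0,0]],
    [[0,0,-3.5],[0,0,0]],
    [[0,3,-3],[0,0,0]],
    [[0,3.5,-3],[0,0,0]],
    [[0,3.5,-2],[0,0,0]],
    [[0,3.5,0],[0,0,0]],
    [[0,3.5,0],[0,0,0]]
  ],
  "grip": 0.6
}}

```text
time_s: 41.22
tcp_pos: [598.6, -46.9, 244.2]
tcp_rot: [0.0, 1.0, -0.0, 0.003]
wrist_force: [0.1, -0.5, 0.6]
grip_width: 0.602
grip_force: 0.0
```

Both strays are released in the bin. Next I test in the air whether the arm can take a near-horizontal tool pointing +x for the side grasp of the cup.

>>> {"name": "step_arm", "arguments": {
  "plan": [
    [[2,2.5,0],[0,0,0]],
    [[2,2.5,0],[0,0,0]],
    [[2,2.5,0],[0,0,0]],
    [[2,2.5,0],[0,0,0]],
    [[2,2.5,0],[0,0,0]],
    [[0,0,0],[0,0,0]]
  ],
  "grip": 1
}}

```text
time_s: 41.72
tcp_pos: [494.2, 82.5, 242.5]
tcp_rot: [-0.004, 1.0, 0.001, 0.0]
wrist_force: [0.3, 0.3, -0.8]
grip_width: 0.996
grip_force: 0.0
```

>>> {"name": "step_arm", "arguments": {
  "plan": [
    [[0,0,0],[0,-0.09,0]],
    [[0,0,0],[0,-0.09,0]],
    [[0,0,0],[0,-0.09,0]],
    [[0,0,0],[0,-0.09,0]],
    [[0,0,0],[0,-0.09,0]],
    [[0,0,0],[0,-0.09,0]],
    [[0,0,0],[0,-0.09,0]],
    [[0,0,0],[0,-0.09,0]],
    [[0,0,0],[0,-0.09,0]],
    [[0,0,0],[0,-0.09,0]],
    [[0,0,0],[0,-0.09,0]],
    [[0,0,0],[0,-0.09,0]]
  ]
}}

```text
time_s: 42.72
tcp_pos: [502.7, 52.1, 241.3]
tcp_rot: [0.012, 0.937, -0.034, 0.347]
wrist_force: [-0.2, -0.8, -0.9]
grip_width: 1.0
grip_force: 0.0
```

```bash
python3 - <<'E'
from h import *
snap('top','t6');s=telemetry.get_obs();print(s['tcp_pos'],np.round(s['joint_pos'],2));print(R.from_quat(s['tcp_rot']).as_matrix().round(3))
print(find('cup','top'),find('tab6','top'))
snap('side','s6');print(find('cup','side'))
E
```

```text
[502.01989236  51.68164916 240.68389401] [-0.34  0.09 -0.03  2.42  1.64  0.31 -0.36]
[[-0.757  0.047  0.652]
 [-0.001  0.997 -0.073]
 [-0.653 -0.056 -0.755]]
[(0.83, [493.0, 87.0, 35.0])] [(0.54, [557.0, -213.0, 17.0]), (0.46, [495.0, 90.0, 37.0])]
[(0.84, [485.0, 57.0, 61.0])]
```

Only about 41° of tilt is reachable there, because joints 4 and 6 run out. I will move the cup farther out with a top grasp first and later take it with the tool pointing -y. I level the tool first, then look at the cup.

>>> {"name": "step_arm", "arguments": {
  "plan": [
    [[0,0,0],[0,0.09,0]],
    [[0,0,0],[0,0.09,0]],
    [[0,0,0],[0,0.09,0]],
    [[0,0,0],[0,0.09,0]],
    [[0,0,0],[0,0.09,0]],
    [[0,0,0],[0,0.09,0]],
    [[0,0,0],[0,0.09,0]],
    [[0,0,0],[0,0.09,0]],
    [[0,0,0],[0,0.09,0]],
    [[0,0,0],[0,0.09,0]],
    [[0,0,0],[0,0.09,0]],
    [[0,0,0],[0,0.09,0]]
  ]
}}

```text
time_s: 43.97
tcp_pos: [507.0, 36.9, 241.9]
tcp_rot: [0.04, 0.997, -0.043, -0.045]
wrist_force: [0.0, -0.7, -0.3]
grip_width: 1.002
grip_force: 0.0
```

>>> {"name": "step_arm", "arguments": {
  "plan": [
    [[-3,-3,0],[0,0,0]],
    [[-3,-3,0],[0,0,0]],
    [[-3,-3,0],[0,0,0]],
    [[0,-3,0],[0,0,0]],
    [[0,0,0],[0,0,0]],
    [[0,0,0],[0,0,0]],
    [[0,0,0],[0,0,0]]
  ]
}}

```text
time_s: 44.55
tcp_pos: [585.0, -88.7, 244.9]
tcp_rot: [0.04, 0.997, -0.044, -0.043]
wrist_force: [0.6, 0.6, -0.6]
grip_width: 0.999
grip_force: 0.0
```

```bash
python3 - <<'E'
from h import *
snap('top','t7');s=telemetry.get_obs();print(s['tcp_pos'],np.round(s['joint_pos'],2));print(R.from_quat(s['tcp_rot']).as_matrix().round(3))
print(find('cup','top'),find('tab6','top'))
snap('side','s7');print(find('cup','side'))
g=cv2.imread('pics/t7.png')
a=cv2.resize(g[240:310,200:300],None,fx=4,fy=4,interpolation=cv2.INTER_CUBIC);b=cv2.resize(cv2.imread('pics/s7.png')[170:240,240:340],None,fx=4,fy=4,interpolation=cv2.INTER_CUBIC)
cv2.imwrite('pics/c7.png',np.hstack([a,b]))
E
```

```text
[584.91988875 -88.15001273 244.97322219] [ 0.15  0.49 -0.15  1.5   0.17  1.25  1.44]
[[-0.993  0.076 -0.089]
 [ 0.083  0.993 -0.086]
 [ 0.082 -0.093 -0.992]]
[(0.76, [488.0, 89.0, 37.0])] [(0.67, [485.0, 83.0, 80.0])]
[(0.84, [485.0, 60.0, 59.0])]
```

View pics/c7.png

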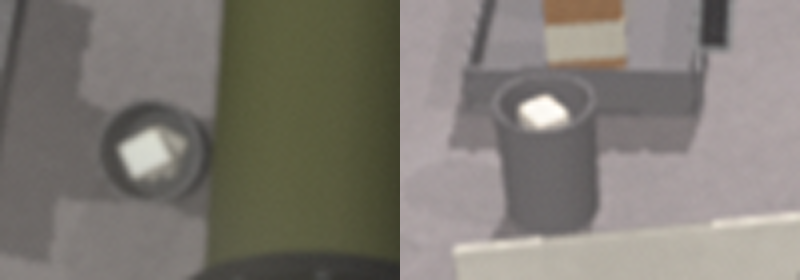

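```bash
python3 - <<'E'
from h import *
print(ray('top',237.5,277.2,88),ray('side',276.2,195.7,88))
s=telemetry.get_obs();Rm=R.from_quat(s['tcp_rot'])
D=R.from_matrix(np.array([[0,1,0],[1,0,0],[0,0,-1.]]).T)
print(D.as_matrix(),(Rm.inv()*D).as_rotvec())
E
```

```text
[487.8, 80.9, 88.0] [485.7, 79.8, 88.0]
[[ 0.  1.  0.]
 [ 1.  0.  0.]
 [ 0.  0. -1.]] [-0.13839942  0.00443066  1.48838227]
```

>>> {"name": "step_arm", "arguments": {
  "plan": [
    [[0,0,0],[-0.0115,0.0004,0.124]],
    [[0,0,0],[-0.0115,0.0004,0.124]],
    [[0,0,0],[-0.0115,0.0004,0.124]],
    [[0,0,0],[-0.0115,0.0004,0.124]],
    [[0,0,0],[-0.0115,0.0004,0.124]],
    [[0,0,0],[-0.0115,0.0004,0.124]],
    [[0,0,0],[-0.0115,0.0004,0.124]],
    [[0,0,0],[-0.0115,0.0004,0.124]],
    [[0,0,0],[-0.0115,0.0004,0.124]],
    [[0,0,0],[-0.0115,0.0004,0.124]],
    [[0,0,0],[-0.0115,0.0004,0.124]],
    [[0,0,0],[-0.0115,0.0004,0.124]]
  ]
}}

```text
time_s: 45.8
tcp_pos: [584.7, -89.2, 245.0]
tcp_rot: [0.709, 0.705, -0.0, 0.0]
wrist_force: [0.2, -0.2, 0.3]
grip_width: 0.998
grip_force: 0.0
```

>>> {"name": "step_arm", "arguments": {
  "plan": [
    [[0,0,0],[0,-0.12,0]],
    [[0,0,0],[0,-0.12,0]],
    [[0,0,0],[0,-0.12,0]],
    [[0,0,0],[0,-0.12,0]],
    [[0,0,0],[0,-0.12,0]],
    [[0,0,0],[0,-0.12,0]],
    [[0,0,0],[0,-0.12,0]],
    [[0,0,0],[0,-0.12,0]],
    [[0,0,0],[0,-0.12,0]],
    [[0,0,0],[0,-0.12,0]],
    [[0,0,0],[0,0,0]],
    [[0,0,0],[0,0,0]]
  ]
}}

```text
time_s: 46.8
tcp_pos: [584.7, -88.0, 242.6]
tcp_rot: [0.582, 0.585, -0.401, 0.398]
wrist_force: [-0.5, -0.3, -0.0]
grip_width: 0.999
grip_force: 0.0
```

```bash
python3 - <<'E'
from h import *
s=telemetry.get_obs();print(s['tcp_pos'],np.round(s['joint_pos'],2));print(R.from_quat(s['tcp_rot']).as_matrix().round(3))
E
```

```text
[584.72755887 -88.01824982 242.59331063] [-0.78  0.83  0.6   1.71  0.76  1.23 -0.72]
[[-0.006  1.    -0.001]
 [ 0.362  0.001 -0.932]
 [-0.932 -0.005 -0.362]]
```

The tool pointing -y at 69° tilt is reachable. I go back to vertical, then take the cup from above with the fingers closing along x.

>>> {"name": "step_arm", "arguments": {
  "plan": [
    [[0,0,0],[0,0.12,0]],
    [[0,0,0],[0,0.12,0]],
    [[0,0,0],[0,0.12,0]],
    [[0,0,0],[0,0.12,0]],
    [[0,0,0],[0,0.12,0]],
    [[0,0,0],[0,0.12,0]],
    [[0,0,0],[0,0.12,0]],
    [[0,0,0],[0,0.12,0]],
    [[0,0,0],[0,0.12,0]],
    [[0,0,0],[0,0.12,0]],
    [[0,0,0],[0,0,0]]
  ]
}}

```text
time_s: 47.72
tcp_pos: [584.0, -101.3, 250.6]
tcp_rot: [0.713, 0.701, 0.004, 0.003]
wrist_force: [-1.1, -2.1, 0.5]
grip_width: 1.004
grip_force: 0.0
```

>>> {"name": "step_arm", "arguments": {
  "plan": [
    [[2.8,-1.6,0],[0,0,0]],
    [[2.8,-1.6,0],[0,0,0]],
    [[2.8,-1.6,0],[0,0,0]],
    [[2.8,-1.6,0],[0,0,0]],
    [[2.8,-1.6,0],[0,0,0]],
    [[2.8,-1.7,0],[0,0,0]],
    [[0,0,2],[0,0,0]],
    [[0,0,3],[0,0,0]],
    [[0,0,3],[0,0,0]],
    [[0,0,2],[0,0,0]],
    [[0,0,0],[0,0,0]],
    [[0,0,0],[0,0,0]]
  ]
}}

```text
time_s: 48.72
tcp_pos: [488.3, 77.0, 146.6]
tcp_rot: [0.708, 0.706, 0.0, 0.001]
wrist_force: [-0.6, -0.7, 1.4]
grip_width: 1.003
grip_force: 0.0
```

```bash
python3 - <<'E'
from h import *
snap('side','s8');print(find('cup','side'))
s=telemetry.get_obs();print(s['tcp_pos'],np.round(s['joint_pos'],2));print(R.from_quat(s['tcp_rot']).as_matrix().round(3))
E
```

```text
[(0.88, [486.0, 60.0, 61.0]), (0.57, [774.0, -7.0, 33.0])]
[489.34097169  77.49822229 147.35161262] [-0.3   0.4   0.14  1.96 -0.07  0.78 -0.13]
[[ 0.003  1.     0.004]
 [ 1.    -0.003 -0.   ]
 [-0.     0.004 -1.   ]]
```

>>> {"name": "step_arm", "arguments": {
  "plan": [
    [[0.25,-0.2,1.5],[0,0,0]],
    [[0,0,2],[0,0,0]],
    [[0,0,2],[0,0,0]],
    [[0,0,2],[0,0,0]],
    [[0,0,1.5],[0,0,0]],
    [[0,0,0.7],[0,0,0]],
    [[0,0,0],[0,0,0]],
    [[0,0,0],[0,0,0]]
  ]
}}

```text
time_s: 49.48
tcp_pos: [486.8, 80.3, 48.8]
tcp_rot: [0.708, 0.706, 0.0, 0.001]
wrist_force: [0.4, 0.6, 1.1]
grip_width: 1.001
grip_force: 0.0
```

>>> {"name": "step_arm", "arguments": {
  "plan": [
    [[0,0,0],[0,0,0]],
    [[0,0,0],[0,0,0]],
    [[0,0,0],[0,0,0]],
    [[0,0,0],[0,0,0]],
    [[0,0,0],[0,0,0]],
    [[0,0,0],[0,0,0]]
  ],
  "grip": 0,
  "grip_force": 30
}}

```text
time_s: 49.98
tcp_pos: [486.6, 80.5, 49.2]
tcp_rot: [0.708, 0.706, 0.0, 0.001]
wrist_force: [-2.1, -0.5, 7.9]
grip_width: 0.783
grip_force: 31.3
```

>>> {"name": "step_arm", "arguments": {
  "plan": [
    [[0,0,-1],[0,0,0]],
    [[0,0,-2],[0,0,0]],
    [[-1.8,2,0],[0,0,0]],
    [[-1.8,2,0],[0,0,0]],
    [[-1.8,2,0],[0,0,0]],
    [[-1.8,2,0],[0,0,0]],
    [[-1.9,2,0],[0,0,0]],
    [[-1.9,2,0],[0,0,0]],
    [[-2,2.3,0],[0,0,0]],
    [[0,0,0],[0,0,0]],
    [[0,0,0],[0,0,0]]
  ]
}}

```text
time_s: 50.9
tcp_pos: [629.4, -51.9, 78.0]
tcp_rot: [0.709, 0.705, -0.001, 0.001]
wrist_force: [-0.3, 0.6, -1.2]
grip_width: 0.779
grip_force: 34.9
```

>>> {"name": "step_arm", "arguments": {
  "plan": [
    [[0,0,1.5],[0,0,0]],
    [[0,0,1],[0,0,0]],
    [[0,0,0.3],[0,0,0]],
    [[0,0,0.2],[0,0,0]],
    [[0,0,0],[0,0,0]]
  ]
}}

```text
time_s: 51.32
tcp_pos: [627.1, -48.7, 49.4]
tcp_rot: [0.707, 0.707, -0.001, -0.001]
wrist_force: [-6.9, 1.5, 15.2]
grip_width: 0.779
grip_force: 36.1
```

>>> {"name": "step_arm", "arguments": {
  "plan": [
    [[0,0,0],[0,0,0]],
    [[0,0,0],[0,0,0]],
    [[0,0,0],[0,0,0]],
    [[0,0,0],[0,0,0]],
    [[0,0,-1.5],[0,0,0]],
    [[0,0,-3],[0,0,0]],
    [[0,0,-3],[0,0,0]],
    [[0,0,-3],[0,0,0]],
    [[3,0,-3],[0,0,0]],
    [[3,0,0],[0,0,0]],
    [[3,0,0],[0,0,0]],
    [[0,0,0],[0,0,0]]
  ],
  "grip": 1
}}

```text
time_s: 52.32
tcp_pos: [628.7, 48.7, 182.3]
tcp_rot: [0.705, 0.71, 0.001, -0.002]
wrist_force: [0.2, 1.4, -0.3]
grip_width: 1.003
grip_force: 0.0
```

>>> {"name": "step_arm", "arguments": {
  "plan": [
    [[0,0,0],[0,-0.1222,0]],
    [[0,0,0],[0,-0.1222,0]],
    [[0,0,0],[0,-0.1222,0]],
    [[0,0,0],[0,-0.1222,0]],
    [[0,0,0],[0,-0.1222,0]],
    [[0,0,0],[0,-0.1222,0]],
    [[0,0,0],[0,-0.1222,0]],
    [[0,0,0],[0,-0.1222,0]],
    [[0,0,0],[0,-0.1222,0]],
    [[0,0,0],[0,-0.1222,0]],
    [[0,0,0],[0,0,0]],
    [[0,0,0],[0,0,0]]
  ]
}}

```text
time_s: 53.32
tcp_pos: [628.3, 40.9, 178.9]
tcp_rot: [0.578, 0.58, -0.408, 0.404]
wrist_force: [0.8, -1.1, 0.1]
grip_width: 1.003
grip_force: 0.0
```

```bash
python3 - <<'E'
from h import *
snap('side','s9');print(find('cup','side'));snap('top','t9');print(find('cup','top'),find('tab6','top'))
s=telemetry.get_obs();Rm=R.from_quat(s['tcp_rot']).as_matrix();p=np.array(s['tcp_pos']);print(p,np.round(s['joint_pos'],2));print(Rm.round(3))
c=np.array([628,-49.5,48]);t=c+19*Rm[:,2];pre=t-110*Rm[:,2]
print('pre cm tool',(Rm.T@(pre-p)/10).round(2),pre,t)
g=cv2.imread('pics/t9.png')
a=cv2.resize(g[180:320,180:420],None,fx=2,fy=2);b=cv2.imread('pics/s9.png')[80:360,230:460]
cv2.imwrite('pics/c9.png',np.hstack([a,b]))
E
```

```text
[(0.7, [769.0, -8.0, 36.0]), (0.47, [624.0, -22.0, 78.0])]
[(0.62, [777.0, 12.0, 37.0]), (0.58, [633.0, -41.0, 39.0]), (0.47, [570.0, -334.0, 264.0])] [(0.73, [536.0, 384.0, 75.0]), (0.56, [600.0, -217.0, 20.0]), (0.55, [621.0, -42.0, 25.0]), (0.48, [633.0, -54.0, 78.0])]
[629.35358449  38.09562207 184.82117599] [-0.84  1.02  0.55  1.43  0.61  1.42 -0.7 ]
[[ 0.005  1.    -0.003]
 [ 0.345 -0.005 -0.939]
 [-0.939  0.003 -0.345]]
pre cm tool [ 9.83 -0.14  3.84] [628.29701541  35.92684558  79.35547538] [627.93798579 -67.33637435  41.45325239]
```

View pics/c9.png

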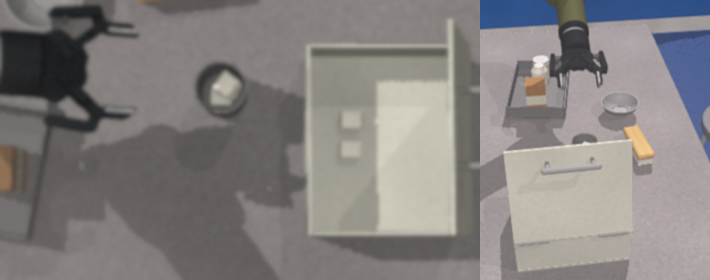

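Both strays lie in the bin at (351,119) and (351,149). The cup stands at (221,90), and the gripper is aligned and tilted behind it. I approach for the side grasp.

>>> {"name": "step_arm", "arguments": {
  "plan": [
    [[2.4,-0.1,0.95],[0,0,0]],
    [[2.4,0,0.95],[0,0,0]],
    [[2.4,0,0.95],[0,0,0]],
    [[2.6,0,1],[0,0,0]],
    [[0,0,0],[0,0,0]],
    [[0,0,0],[0,0,0]],
    [[0,0,0],[0,0,0]]
  ]
}}

```text
time_s: 54.15
tcp_pos: [628.7, 36.3, 79.5]
tcp_rot: [0.58, 0.578, -0.406, 0.406]
wrist_force: [0.8, -0.3, 0.4]
grip_width: 0.999
grip_force: 0.0
```

```bash
python3 - <<'E'
from h import *
print(ray('top',290.5,225,88))
s=telemetry.get_obs();Rm=R.from_quat(s['tcp_rot']).as_matrix();p=np.array(s['tcp_pos']);print(p)
t=np.array([628,-49.5,48])+19*Rm[:,2];print('to go',(Rm.T@(t-p)/10).round(2))
E
```

```text
[623.0, -47.1, 88.0]
[628.67635187  36.32350224  79.52124758]
to go [ 0.03 -0.05 11.04]
```

>>> {"name": "step_arm", "arguments": {
  "plan": [
    [[0,-0.1,2],[0,0,0]],
    [[0,0,2.5],[0,0,0]],
    [[0,0,2.5],[0,0,0]],
    [[0,0,2],[0,0,0]],
    [[0,0,1.3],[0,0,0]],
    [[0,0,0.7],[0,0,0]],
    [[0,0,0],[0,0,0]],
    [[0,0,0],[0,0,0]]
  ]
}}

```text
time_s: 54.82
tcp_pos: [627.2, -65.7, 40.0]
tcp_rot: [0.58, 0.579, -0.406, 0.405]
wrist_force: [0.0, -0.5, -0.3]
grip_width: 1.002
grip_force: 0.0
```

>>> {"name": "step_arm", "arguments": {
  "plan": [
    [[0,0,0],[0,0,0]],
    [[0,0,0],[0,0,0]],
    [[0,0,0],[0,0,0]],
    [[0,0,0],[0,0,0]],
    [[0,0,0],[0,0,0]],
    [[0,0,0],[0,0,0]]
  ],
  "grip": 0,
  "grip_force": 45
}}

```text
time_s: 55.32
tcp_pos: [627.0, -66.1, 39.7]
tcp_rot: [0.579, 0.579, -0.406, 0.406]
wrist_force: [1.4, 2.9, 3.3]
grip_width: 0.761
grip_force: 49.4
```

Cup gripped (64.7 mm). I lift it and carry it upright over the bin.

>>> {"name": "step_arm", "arguments": {
  "plan": [
    [[-1,0,-0.37],[0,0,0]],
    [[-2.1,0,-0.77],[0,0,0]],
    [[-2.1,0,-0.77],[0,0,0]],
    [[-2.1,0,-0.77],[0,0,0]],
    [[-2.1,0,-0.77],[0,0,0]],
    [[-2,0,-0.73],[0,0,0]],
    [[0,-2.5,0],[0,0,0]],
    [[0,-2.8,0],[0,0,0]],
    [[0,-2.8,0],[0,0,0]],
    [[0,-2.6,0],[0,0,0]],
    [[0,0,0],[0,0,0]]
  ]
}}

```text
time_s: 56.23
tcp_pos: [514.4, -66.1, 160.7]
tcp_rot: [0.579, 0.579, -0.409, 0.403]
wrist_force: [-1.0, -0.8, -1.0]
grip_width: 0.757
grip_force: 49.9
```

>>> {"name": "step_arm", "arguments": {
  "plan": [
    [[-0.8,0,2.2],[0,0,0]],
    [[-1,0,2.6],[0,0,0]],
    [[-1,0,2.7],[0,0,0]],
    [[-1,0,2.7],[0,0,0]],
    [[-1,0,2.7],[0,0,0]],
    [[-1,0,2.7],[0,0,0]],
    [[-0.8,0,2.3],[0,0,0]],
    [[0,0,0],[0,0,0]],
    [[0,0,0],[0,0,0]]
  ]
}}

```text
time_s: 56.98
tcp_pos: [518.1, -258.4, 162.3]
tcp_rot: [0.58, 0.577, -0.408, 0.405]
wrist_force: [-0.5, 0.1, -2.0]
grip_width: 0.757
grip_force: 50.2
```

```bash
python3 - <<'E'
from h import *
s=telemetry.get_obs();Rm=R.from_quat(s['tcp_rot']).as_matrix();p=np.array(s['tcp_pos']);print(p,p-19*Rm[:,2],np.round(s['joint_pos'],2));print(Rm.round(3))
E
```

```text
[ 518.11720556 -258.39020422  162.28999385] [ 518.22308217 -240.52412762  168.75467459] [-0.65  0.96  0.76  2.05  1.    0.76 -1.01]
[[ 0.001  1.    -0.006]
 [ 0.34  -0.006 -0.94 ]
 [-0.94  -0.001 -0.34 ]]
```

>>> {"name": "step_arm", "arguments": {
  "plan": [
    [[0,0,0],[0,0,-0.11]],
    [[0,0,0],[0,0,-0.11]],
    [[0,0,0],[0,0,-0.11]],
    [[0,0,0],[0,0,-0.11]],
    [[0,0,0],[0,0,-0.11]],
    [[0,0,0],[0,0,-0.11]],
    [[0,0,0],[0,0,-0.11]],
    [[0,0,0],[0,0,-0.11]],
    [[0,0,0],[0,0,-0.11]],
    [[0,0,0],[0,0,-0.11]],
    [[0,0,0],[0,0,-0.11]],
    [[0,0,0],[0,0,-0.11]]
  ]
}}

```text
time_s: 57.98
tcp_pos: [520.0, -255.3, 161.6]
tcp_rot: [0.1, 0.813, -0.569, 0.07]
wrist_force: [-0.3, -0.7, -2.4]
grip_width: 0.757
grip_force: 50.2
```

```bash
python3 - <<'E'
from h import *
s=telemetry.get_obs();Rm=R.from_quat(s['tcp_rot']).as_matrix();p=np.array(s['tcp_pos']);a=Rm@[-.94,0,-.34];g=p-19*Rm[:,2];print(p,g,'axis',a.round(2),'rim',g+40*a,np.round(s['joint_pos'],2))
E
```

```text
[ 519.99287812 -255.2671296   161.57734392] [ 520.00028282 -237.41152587  168.07175387] axis [0.91 0.24 0.33] rim [ 556.48582501 -227.75717517  181.27473548] [-0.51  0.87  0.49  2.05  1.13  0.95  0.19]
```

>>> {"name": "step_arm", "arguments": {
  "plan": [
    [[0.35,1.36,0.51],[0,0,0]],
    [[0.35,1.36,0.51],[0,0,0]],
    [[0,0,0],[0,0,-0.11]],
    [[0,0,0],[0,0,-0.11]],
    [[0,0,0],[0,0,-0.11]],
    [[0,0,0],[0,0,-0.11]],
    [[0,0,0],[0,0,-0.11]],
    [[0,0,0],[0,0,-0.11]],
    [[0,0,0],[0,0,-0.11]],
    [[0,0,0],[0,0,-0.11]],
    [[0,0,0],[0,0,-0.11]],
    [[0,0,0],[0,0,-0.11]]
  ]
}}

```text
time_s: 58.98
tcp_pos: [519.9, -255.4, 131.8]
tcp_rot: [-0.339, 0.745, -0.522, -0.238]
wrist_force: [0.3, -0.8, -1.1]
grip_width: 0.755
grip_force: 50.2
```

>>> {"name": "step_arm", "arguments": {
  "plan": [
    [[0,0,0],[0,0,0]],
    [[0,0,0],[0,0,0]],
    [[0,0,0],[0,0,0]],
    [[0,0,0],[0,0,0]],
    [[0,0,0],[0,0,0]],
    [[0,0,0],[0,0,0]]
  ]
}}

```text
time_s: 59.48
tcp_pos: [519.2, -256.5, 132.0]
tcp_rot: [-0.336, 0.746, -0.523, -0.237]
wrist_force: [0.1, -0.3, -1.5]
grip_width: 0.758
grip_force: 50.3
```

```bash
python3 - <<'E'
from h import *
s=telemetry.get_obs();Rm=R.from_quat(s['tcp_rot']).as_matrix();p=np.array(s['tcp_pos']);a=Rm@[-.94,0,-.34];g=p-19*Rm[:,2];print(p,'axis',a.round(2),'rim',g+40*a,np.round(s['joint_pos'],2))
snap('top','t10');print(find('tab6','top'));snap('side','s10')
g=cv2.imread('pics/t10.png')
a=cv2.resize(g[180:320,220:420],None,fx=2,fy=2);b=cv2.imread('pics/s10.png')[80:360,200:460]
cv2.imwrite('pics/c10.png',np.hstack([a,b]))
E
```

```text
[ 519.23369099 -256.54670171  132.02729947] axis [ 0.62  0.56 -0.55] rim [ 544.15793639 -216.3366634   116.58531742] [-0.41  0.89  0.33  2.05  1.21  1.05  1.17]
[(0.64, [651.0, -181.0, 32.0])]
```

View pics/c10.png

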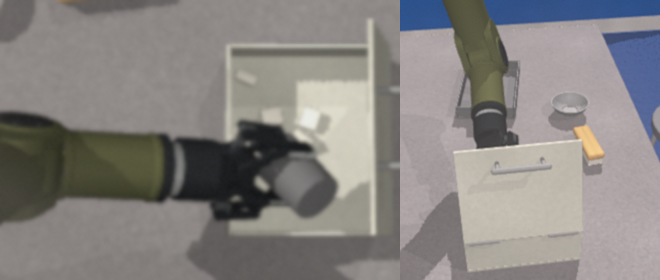

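Tablets have landed in the bin, around (245,77), (270,117) and (312,120). I tip a little further to be sure, then roll back and lift.

>>> {"name": "step_arm", "arguments": {
  "plan": [
    [[0,0,0],[0,0,-0.11]],
    [[0,0,0],[0,0,-0.11]],
    [[0,0,0],[0,0,-0.11]],
    [[0,0,0],[0,0,0]],
    [[0,0,0],[0,0,0.11]],
    [[0,0,0],[0,0,-0.11]],
    [[0,0,0],[0,0,0]],
    [[0,0,0],[0,0,0]],
    [[0,0,0],[0,0,0.11]],
    [[0,0,0],[0,0,0.11]],
    [[0,0,0],[0,0,0.11]],
    [[0,0,0],[0,0,0.11]]
  ]
}}

```text
time_s: 60.63
tcp_pos: [519.2, -256.7, 132.0]
tcp_rot: [-0.292, 0.765, -0.536, -0.206]
wrist_force: [-0.5, 0.4, -0.5]
grip_width: 0.756
grip_force: 50.3
```

>>> {"name": "step_arm", "arguments": {
  "plan": [
    [[0,0,0],[0,0,0.11]],
    [[0,0,0],[0,0,0.11]],
    [[0,0,0],[0,0,0.11]],
    [[0,0,0],[0,0,0.11]],
    [[0,0,0],[0,0,0.11]],
    [[0,0,0],[0,0,0.11]],
    [[0,0,0],[0,0,0.11]],
    [[0,0,0],[0,0,0.11]],
    [[0,0,0],[0,0,0.11]],
    [[0,0,0],[0,0,0.11]],
    [[0,0,0],[0,0,0.11]],
    [[0,0,0],[0,0,0.11]]
  ]
}}

```text
time_s: 61.63
tcp_pos: [519.2, -256.6, 132.0]
tcp_rot: [0.238, 0.783, -0.55, 0.166]
wrist_force: [-0.3, 0.0, -1.0]
grip_width: 0.764
grip_force: 50.3
```

>>> {"name": "step_arm", "arguments": {
  "plan": [
    [[0,0,0],[0,0,0.11]],
    [[0,0,0],[0,0,0.11]],
    [[0,0,0],[0,0,0.11]],
    [[0,0,0],[0,0,0.11]],
    [[0,0,0],[0,0,0.11]],
    [[0,0,0],[0,0,0.11]],
    [[0,0,0],[0,0,0.11]],
    [[0,0,0],[0,0,0.11]],
    [[0,0,0],[0,0,0.11]],
    [[-1.9,0,-0.7],[0,0,0]],
    [[-1.9,0,-0.7],[0,0,0]],
    [[0,0,0],[0,0,0]]
  ]
}}

```text
time_s: 62.63
tcp_pos: [519.3, -257.3, 175.9]
tcp_rot: [0.581, 0.576, -0.406, 0.407]
wrist_force: [0.0, -0.3, -0.8]
grip_width: 0.756
grip_force: 50.3
```

```bash
python3 - <<'E'
from h import *
s=telemetry.get_obs();Rm=R.from_quat(s['tcp_rot']).as_matrix();p=np.array(s['tcp_pos']);print(p,np.round(s['joint_pos'],2));print(Rm.round(3))
D=R.from_euler('x',-70,degrees=True)*R.from_matrix(np.array([[0,1,0],[1,0,0],[0,0,-1.]]).T);print((R.from_matrix(Rm).inv()*D).as_rotvec())
E
```

```text
[ 519.33684737 -257.28913397  175.86153614] [-0.65  0.93  0.75  2.05  1.01  0.78 -1.  ]
[[ 0.006  1.    -0.002]
 [ 0.339 -0.004 -0.941]
 [-0.941  0.005 -0.339]]
[-0.00233593  0.00321491 -0.00648786]
```

>>> {"name": "step_arm", "arguments": {
  "plan": [
    [[0.8,0,-2.2],[0,0,0]],
    [[1,0,-2.6],[0,0,0]],
    [[1,0,-2.7],[0,0,0]],
    [[1,0,-2.7],[0,0,0]],
    [[1,0,-2.7],[0,0,0]],
    [[1,0,-2.7],[0,0,0]],
    [[0.8,0,-2.3],[0,0,0]],
    [[0,2.5,0],[0,0,0]],
    [[0,2.8,0],[0,0,0]],
    [[0,2.8,0],[0,0,0]],
    [[0,2.6,0],[0,0,0]],
    [[0,0,0],[0,0,0]]
  ]
}}

```text
time_s: 63.63
tcp_pos: [630.6, -66.4, 171.1]
tcp_rot: [0.58, 0.578, -0.405, 0.407]
wrist_force: [-0.1, -0.7, -1.2]
grip_width: 0.762
grip_force: 50.3
```

>>> {"name": "step_arm", "arguments": {
  "plan": [
    [[2.5,0,0.92],[0,0,0]],
    [[2.5,0,0.92],[0,0,0]],
    [[2.5,0,0.92],[0,0,0]],
    [[2.3,0,0.83],[0,0,0]],
    [[0,0,0],[0,0,0]],
    [[0,0,0],[0,0,0]]
  ]
}}

```text
time_s: 64.13
tcp_pos: [625.7, -66.4, 66.2]
tcp_rot: [0.579, 0.578, -0.408, 0.405]
wrist_force: [1.0, -0.3, -0.1]
grip_width: 0.758
grip_force: 50.3
```

```bash
python3 - <<'E'
from h import *
s=telemetry.get_obs();Rm=R.from_quat(s['tcp_rot']).as_matrix();p=np.array(s['tcp_pos']);print(p,Rm.round(3))
print((Rm.T@np.array([0,0,39.7-p[2]])/10).round(2))
snap('top','t11');g=cv2.imread('pics/t11.png');cv2.imwrite('pics/c11.png',cv2.resize(g[180:310,250:430],None,fx=3.5,fy=3.5,interpolation=cv2.INTER_CUBIC))
E
```

```text
[625.66384806 -66.39495481  66.15337681] [[-0.001  1.    -0.003]
 [ 0.339 -0.002 -0.941]
 [-0.941 -0.002 -0.339]]
[2.49 0.01 0.9 ]
```

View pics/c11.png

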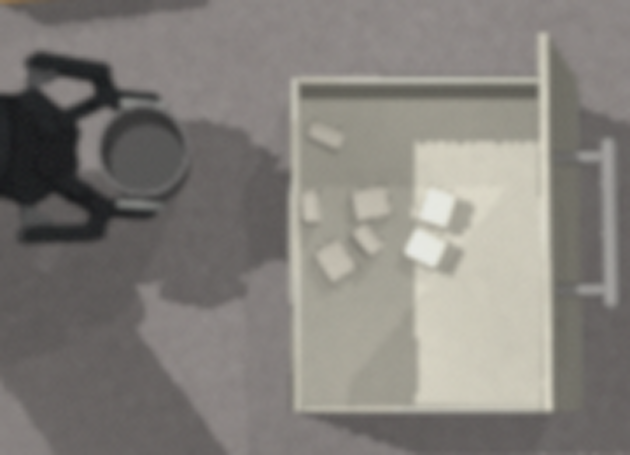

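All seven tablets are in the bin and the cup at (145,150) is empty. I put the cup down and back off.

>>> {"name": "step_arm", "arguments": {
  "plan": [
    [[1,0,0.36],[0,0,0]],
    [[0.8,0,0.29],[0,0,0]],
    [[0.4,0,0.15],[0,0,0]],
    [[0.25,0,0.09],[0,0,0]],
    [[0,0,0],[0,0,0]],
    [[0,0,0],[0,0,0]]
  ]
}}

```text
time_s: 64.68
tcp_pos: [626.5, -66.4, 41.0]
tcp_rot: [0.579, 0.578, -0.407, 0.405]
wrist_force: [-0.7, -1.1, -0.7]
grip_width: 0.759
grip_force: 50.3
```

>>> {"name": "step_arm", "arguments": {
  "plan": [
    [[0,0,0],[0,0,0]],
    [[0,0,0],[0,0,0]],
    [[0,0,0],[0,0,0]],
    [[0,0,0],[0,0,0]],
    [[0,0,0],[0,0,0]]
  ],
  "grip": 1
}}

```text
time_s: 65.1
tcp_pos: [626.5, -66.3, 41.1]
tcp_rot: [0.579, 0.578, -0.407, 0.405]
wrist_force: [-0.2, -0.3, 0.0]
grip_width: 1.001
grip_force: 0.0
```

>>> {"name": "step_arm", "arguments": {
  "plan": [
    [[0,0,-1],[0,0,0]],
    [[0,0,-2],[0,0,0]],
    [[0,0,-3],[0,0,0]],
    [[0,0,-3],[0,0,0]],
    [[0,0,-2],[0,0,0]],
    [[-3,0,-1],[0,0,0]],
    [[-3,0,-1],[0,0,0]],
    [[-3,0,-1],[0,0,0]],
    [[-3,0,-1],[0,0,0]],
    [[0,0,0],[0,0,0]]
  ]
}}

```text
time_s: 65.93
tcp_pos: [628.4, 33.8, 212.2]
tcp_rot: [0.581, 0.577, -0.404, 0.407]
wrist_force: [1.2, -0.4, 0.7]
grip_width: 1.001
grip_force: 0.0
```

```bash
python3 - <<'E'
from h import *
s=telemetry.get_obs();Rm=R.from_quat(s['tcp_rot']).as_matrix();p=np.array(s['tcp_pos']);print(p)
snap('top','t12');print(find('cup','top'))
D=R.from_matrix(np.array([[-1,0.035,0],[0.035,1,0],[0,0,-1.]]));print((R.from_matrix(Rm).inv()*D).as_rotvec())
D=R.from_matrix(np.array([[0,1,0],[1,0,0],[0,0,-1.]]));print((R.from_matrix(Rm).inv()*D).as_rotvec())
print(ray('top',250+601/3.5,180+146/3.5,265),ray('top',250+610/3.5,180+300/3.5,265))
E
```

```text
[628.3916277   33.75197404 212.15431422]
[(0.55, [635.0, -46.0, 3.0])]
[-0.92464201  0.96599505 -1.33151489]
[ 0.00534806  1.22207134 -0.00694751]
[619.4, -348.0, 265.0] [521.1, -355.2, 265.0]
```

>>> {"name": "step_arm", "arguments": {
  "plan": [
    [[-3.5,0,0],[0,0,0]],
    [[-3.5,0,0],[0,0,0]],
    [[-3.5,0,0],[0,0.1222,0]],
    [[-2,0,0],[0,0.1222,0]],
    [[0,0,0],[0,0.1222,0]],
    [[0,0,0],[0,0.1222,0]],
    [[0,0,0],[0,0.1222,0]],
    [[0,0,0],[0,0.1222,0]],
    [[0,0,0],[0,0.1222,0]],
    [[0,0,0],[0,0.1222,0]],
    [[0,0,0],[0,0.1222,0]],
    [[0,0,0],[0,0.1222,0]]
  ],
  "grip": 0.3
}}

```text
time_s: 67.03
tcp_pos: [627.1, -9.7, 321.6]
tcp_rot: [0.707, 0.707, 0.002, -0.002]
wrist_force: [-0.4, -0.0, 0.1]
grip_width: 0.303
grip_force: 0.0
```

>>> {"name": "step_arm", "arguments": {
  "plan": [
    [[0,0,0],[0,0,-0.12]],
    [[0,0,0],[0,0,-0.12]],
    [[0,0,0],[0,0,-0.12]],
    [[0,0,0],[0,0,-0.12]],
    [[0,0,0],[0,0,-0.12]],
    [[0,0,0],[0,0,-0.12]],
    [[0,0,0],[0,0,-0.12]],
    [[0,0,0],[0,0,-0.12]],
    [[0,0,0],[0,0,-0.12]],
    [[0,0,0],[0,0,-0.12]],
    [[0,0,0],[0,0,-0.12]],
    [[0,0,0],[0,0,-0.12]]
  ]
}}

```text
time_s: 68.03
tcp_pos: [626.5, -10.1, 319.8]
tcp_rot: [0.063, 0.998, -0.0, -0.002]
wrist_force: [0.1, 0.1, -0.9]
grip_width: 0.298
grip_force: 0.0
```

>>> {"name": "step_arm", "arguments": {
  "plan": [
    [[0,0,0],[0,0,-0.083]],
    [[0,0,0],[0,0,-0.083]],
    [[0,0,0],[0,0,0]],
    [[0,0,0],[0,0,0]]
  ]
}}

```text
time_s: 68.37
tcp_pos: [626.6, -10.5, 320.2]
tcp_rot: [-0.016, 1.0, -0.0, -0.002]
wrist_force: [0.4, 0.2, -0.3]
grip_width: 0.3
grip_force: 0.0
```

```bash
python3 - <<'E'
from h import *
s=telemetry.get_obs();Rm=R.from_quat(s['tcp_rot']).as_matrix();p=np.array(s['tcp_pos']);print(p,np.round(s['joint_pos'],2));print(Rm.round(3))
print((Rm.T@(np.array([570,-353,330])-p)/10).round(2))
D=R.from_matrix(np.array([[-1,-0.035,0],[-0.035,1,0],[0,0,-1.]]));print((R.from_matrix(Rm).inv()*D).as_rotvec())
E
```

```text
[626.59614593 -10.51247572 320.18112495] [ 0.05  0.46 -0.12  1.33  0.05  1.36  1.53]
[[-1.    -0.031 -0.003]
 [-0.031  1.    -0.001]
 [ 0.003 -0.    -1.   ]]
[  6.72 -34.06  -0.95]
[-0.00039567 -0.00324831 -0.00391264]
```

>>> {"name": "step_arm", "arguments": {
  "plan": [
    [[0.6,-3,-0.3],[0,0,0]],
    [[0.6,-3,-0.3],[0,0,0]],
    [[0.6,-3,-0.35],[0,0,0]],
    [[0.6,-3,0],[0,0,0]],
    [[0.6,-3,0],[0,0,0]],
    [[0.6,-3,0],[0,0,0]],
    [[0.6,-3,0],[0,0,0]],
    [[0.6,-3,0],[0,0,0]],
    [[0.6,-3,0],[0,0,0]],
    [[0.6,-3,0],[0,0,0]],
    [[0.7,-4,0],[0,0,0]],
    [[0,0,0],[0,0,0]]
  ]
}}

```text
time_s: 69.37
tcp_pos: [567.2, -362.3, 329.8]
tcp_rot: [-0.01, 1.0, -0.003, -0.003]
wrist_force: [-2.1, -1.5, -0.8]
grip_width: 0.302
grip_force: 0.0
```

>>> {"name": "step_arm", "arguments": {
  "plan": [
    [[0,0,0],[0,0,0]],
    [[0,0,0],[0,0,0]],
    [[0,0,0],[0,0,0]]
  ]
}}

```text
time_s: 69.62
tcp_pos: [571.9, -351.3, 331.0]
tcp_rot: [-0.017, 1.0, 0.0, -0.0]
wrist_force: [0.5, -0.4, 0.2]
grip_width: 0.304
grip_force: 0.0
```

```bash
python3 - <<'E'
from h import *
s=telemetry.get_obs();Rm=R.from_quat(s['tcp_rot']).as_matrix();p=np.array(s['tcp_pos']);print(p)
print((Rm.T@(np.array([570,-353,250])-p)/10).round(2))
snap('side','s13');cv2.imwrite('pics/c13.png',cv2.imread('pics/s13.png')[100:360,200:460])
E
```

```text
[ 571.88402952 -351.25500383  331.01951132]
[ 0.19 -0.17  8.1 ]
```

View pics/c13.png

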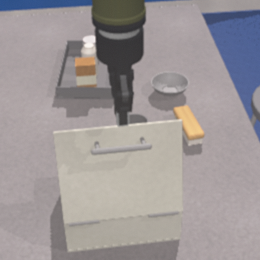

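The image shows the fingertips ending near the lid's top edge at (122,122) and the bar at (122,145). I check the projection before lowering.

```bash
python3 - <<'E'
from h import *
print(proj('side',[572,-351,331]),proj('side',[571,-352,265]),ray('side',322,245,265),ray('side',322,245,260))
E
```

```text
[322.0, 219.0] [322.0, 248.0] [571.0, -342.8, 265.0] [571.5, -336.9, 260.0]
```

>>> {"name": "step_arm", "arguments": {
  "plan": [
    [[0,0.3,1],[0,0,0]],
    [[0,0,2],[0,0,0]],
    [[0,0,2],[0,0,0]],
    [[0,0,1.6],[0,0,0]],
    [[0,0,1],[0,0,0]],
    [[0,0,0.5],[0,0,0]],
    [[0,0,0],[0,0,0]],
    [[0,0,0],[0,0,0]]
  ],
  "grip": 0.38
}}

```text
time_s: 70.33
tcp_pos: [571.5, -349.8, 251.1]
tcp_rot: [-0.017, 1.0, -0.001, -0.0]
wrist_force: [-0.0, 0.4, 0.6]
grip_width: 0.383
grip_force: 0.0
```

>>> {"name": "step_arm", "arguments": {
  "plan": [
    [[0,0,0],[0,0,0]],
    [[0,0,0],[0,0,0]],
    [[0,0,0],[0,0,0]],
    [[0,0,0],[0,0,0]],
    [[0,0,0],[0,0,0]],
    [[0,0,0],[0,0,0]]
  ],
  "grip": 0,
  "grip_force": 40
}}

```text
time_s: 70.83
tcp_pos: [571.6, -350.5, 251.6]
tcp_rot: [-0.017, 1.0, -0.001, 0.001]
wrist_force: [0.2, 0.1, 5.7]
grip_width: 0.114
grip_force: 39.2
```

>>> {"name": "step_arm", "arguments": {
  "plan": [
    [[0,0.6,0.03],[0,0,0]],
    [[0,0.87,0.1],[0,0,0]],
    [[0,0.86,0.14],[0,0,0]],
    [[0,0.86,0.18],[0,0,0]],
    [[0,0.85,0.22],[0,0,0]],
    [[0,0.83,0.27],[0,0,0]],
    [[0,0.82,0.31],[0,0,0]],
    [[0,0.8,0.35],[0,0,0]],
    [[0,0.79,0.39],[0,0,0]],
    [[0,0.76,0.42],[0,0,0]],
    [[0,0.74,0.46],[0,0,0]],
    [[0,0.72,0.5],[0,0,0]]
  ]
}}

```text
time_s: 71.83
tcp_pos: [568.4, -254.3, 216.2]
tcp_rot: [-0.017, 1.0, -0.001, 0.0]
wrist_force: [3.9, -0.5, 2.7]
grip_width: 0.112
grip_force: 42.7
```

>>> {"name": "step_arm", "arguments": {
  "plan": [
    [[0,0.69,0.54],[0,0,0]],
    [[0,0.67,0.57],[0,0,0]],
    [[0,0.64,0.61],[0,0,0]],
    [[0,0.6,0.63],[0,0,0]],
    [[0,0.57,0.66],[0,0,0]],
    [[0,0.54,0.69],[0,0,0]],
    [[0,0.5,0.72],[0,0,0]],
    [[0,0.47,0.74],[0,0,0]],
    [[0,0.43,0.77],[0,0,0]],
    [[0,0.39,0.78],[0,0,0]],
    [[0,0.35,0.8],[0,0,0]],
    [[0,0.31,0.82],[0,0,0]]
  ]
}}

```text
time_s: 72.83
tcp_pos: [566.4, -192.5, 132.6]
tcp_rot: [-0.017, 1.0, -0.0, 0.0]
wrist_force: [5.5, 0.7, 1.5]
grip_width: 0.109
grip_force: 45.7
```

>>> {"name": "step_arm", "arguments": {
  "plan": [
    [[0,0.27,0.83],[0,0,0]],
    [[0,0.22,0.7],[0,0,0]],
    [[0,0,0],[0,0,0]],
    [[0,0,0],[0,0,0]]
  ]
}}

```text
time_s: 73.17
tcp_pos: [566.2, -187.5, 116.7]
tcp_rot: [-0.017, 1.0, -0.0, -0.0]
wrist_force: [8.1, 1.1, -1.3]
grip_width: 0.106
grip_force: 45.7
```

>>> {"name": "step_arm", "arguments": {
  "plan": [
    [[0,0,0.15],[0,0,0]],
    [[0,0,0.1],[0,0,0]],
    [[0,0,0],[0,0,0]],
    [[0,0,0],[0,0,0]]
  ]
}}

```text
time_s: 73.5
tcp_pos: [566.2, -187.0, 114.7]
tcp_rot: [-0.017, 1.0, 0.0, -0.0]
wrist_force: [4.7, 3.1, 0.7]
grip_width: 0.109
grip_force: 46.0
```

>>> {"name": "step_arm", "arguments": {
  "plan": [
    [[0,0,0.15],[0,0,0]],
    [[0,0,0],[0,0,0]],
    [[0,0,0],[0,0,0]]
  ]
}}

```text
time_s: 73.75
tcp_pos: [566.2, -186.6, 113.2]
tcp_rot: [-0.017, 1.0, 0.0, -0.0]
wrist_force: [6.1, 3.4, 0.2]
grip_width: 0.112
grip_force: 46.3
```

>>> {"name": "step_arm", "arguments": {
  "plan": [
    [[0,0,0],[0,0,0]],
    [[0,0,0],[0,0,0]],
    [[0,0,0],[0,0,0]],
    [[0,0,-2],[0,0,0]],
    [[0,0,-3],[0,0,0]],
    [[0,-2,0],[0,0,0]],
    [[0,-2,0],[0,0,0]],
    [[0,0,0],[0,0,0]]
  ],
  "grip": 0.4
}}

```text
time_s: 74.42
tcp_pos: [565.3, -233.9, 163.9]
tcp_rot: [-0.014, 1.0, -0.002, -0.001]
wrist_force: [-0.5, -1.0, -0.6]
grip_width: 0.399
grip_force: 0.0
```

>>> {"name": "step_arm", "arguments": {
  "plan": [
    [[0,0,0],[0,0,0]],
    [[0,0,0],[0,0,0]],
    [[0,0,0],[0,0,0]],
    [[0,0,0],[0,0,0]],
    [[0,0,2],[0,0,0]],
    [[0,0,2],[0,0,0]],
    [[0,0,1.5],[0,0,0]],
    [[0,0,0.6],[0,0,0]],
    [[0,0,0.3],[0,0,0]],
    [[0,0,0.2],[0,0,0]],
    [[0,0,0],[0,0,0]]
  ],
  "grip": 0
}}

```text
time_s: 75.33
tcp_pos: [567.2, -228.7, 98.3]
tcp_rot: [-0.017, 1.0, -0.001, -0.0]
wrist_force: [-0.3, 0.2, 0.5]
grip_width: -0.001
grip_force: 0.0
```

>>> {"name": "step_arm", "arguments": {
  "plan": [
    [[0,0,0.2],[0,0,0]],
    [[0,0,0],[0,0,0]]
  ]
}}

```text
time_s: 75.5
tcp_pos: [567.5, -229.0, 96.7]
tcp_rot: [-0.017, 1.0, -0.001, 0.0]
wrist_force: [1.0, 0.3, -0.2]
grip_width: -0.001
grip_force: 0.2
```

With the fingertip at z = 96.7 mm and no contact force, the lid is shut. I retract and do a final check.

>>> {"name": "step_arm", "arguments": {
  "plan": [
    [[0,0,-1],[0,0,0]],
    [[0,0,-3],[0,0,0]],
    [[0,0,-3.5],[0,0,0]],
    [[0,0,-3.5],[0,0,0]],
    [[0,0,-3.5],[0,0,0]],
    [[3,0,-1],[0,0,0]],
    [[3,0,-1],[0,0,0]],
    [[3,0,0],[0,0,0]],
    [[3,0,0],[0,0,0]],
    [[0,0,0],[0,0,0]]
  ]
}}

```text
time_s: 76.33
tcp_pos: [441.4, -233.7, 262.6]
tcp_rot: [-0.015, 1.0, -0.001, -0.001]
wrist_force: [0.4, -0.8, -0.3]
grip_width: -0.0
grip_force: 0.0
```

```bash
python3 - <<'E'
from h import *
snap('top','t14');snap('side','s14');print(find('tab6','top'),find('cup','top'))
a=cv2.resize(cv2.imread('pics/t14.png')[140:320,80:430],(430,221));b=cv2.imread('pics/s14.png')[130:351,200:440]
cv2.imwrite('pics/c14.png',np.hstack([a,b]))
E
```

```text
[] [(0.96, [632.0, -43.0, 1.0])]
```

View pics/c14.png

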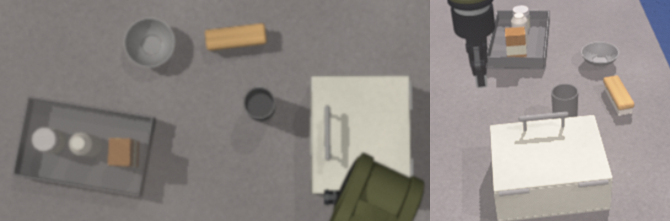

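The lid is shut, and the cup stands empty and upright at (260,103). The three items stand in the tray, no strays are left, and the dish and brush are in place. I hand the job in.

```bash
python3 -c "
from cell import arm
print(arm.finish_job())"
```

```text
the job is handed in; nothing more can be done
None
```

The job is handed in (no verdict was returned): tin, bottle and carton stand upright in the tray, all seven tablets (five from the cup, two strays) are in the bin, the lid is shut, the empty cup stands upright on the counter, and I saw no disturbance to the softener, brush or dish.

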